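# Check a glaze test tile under the loupe

## Task

Lay the round test tile flat and centred on the wooden pedestal of the inspection stand, setting it down rather than dropping it, and let go of it. Then take the loupe off its rest and hold it level over the tile, lens centred on the tile and level with the tip of the height pointer. The job finishes with the gripper still holding the loupe steady in the air, clear of the stand and the tile; do not shift the pointer, and leave everything else where it is.

Things in the scene. Friction and masses are not known exactly. Their poses are not given: they have to be found in the camera images.
- tile_center (a point): centre (half-way up) of the round test tile: a white glazed disc, 48 mm across, 12 mm thick, lying flat and loose on the ware board (plywood, 100 x 250 mm, 12 mm thick) in a row with a square and an oblong tile of the same glaze, about 85 mm from centre to centre. z is up out of the tile; at least 25 mm is free on every side of it.
- seat (a point): centre of the flat top of the inspection stand's round wooden pedestal (54 mm across, 20 mm above the table); z up; its x axis points horizontally towards the stand's post, which stands 110 mm away, 12 mm thick, its top 122 mm above the table. No rim: the tile just lies on it. To set the tile down, let the gripper close across the line to the post.
- pointer_tip (a point): tip of the dark steel height pointer on the stand's post: a thin horizontal finger (3 mm thick) that points at the axis of the pedestal and ends 50 mm short of it. Its height (72 to 107 mm above the table, different every time) marks the focal height: the middle of the thickness of the lens belongs level with it. The collar slides on the post with about 4 N of friction.
- loupe_lens (a point): centre of the loupe's clear lens, half-way up its metal ring (68 mm outside diameter, 12 mm thick). z is normal to the lens (up as it lies); x points away from the handle.
- loupe_grip (a point): where to grip the loupe: on the straight black handle, 65 mm from the lens centre along -x, half-way up the handle, 3 mm above the lens centre in z. The handle is 14 mm wide (y) and 18 mm tall (z) with flat sides, and runs along x from 26 to 122 mm behind the lens centre. The loupe (about 90 g) lies loose and level, its underside 30 mm above the table, on two supports of the rest; under the grip point is 22 mm of free air and then the rest's slab.
- tile: the round test tile; origin at the centre of its underside, z up (its centre is tile_center)
- loupe: the loupe; origin on its underside, 55 mm from the lens centre towards the handle; x to the lens, z up
- stand: the inspection stand, fixed: grey slab 190 x 100 x 10 mm, round pedestal and post with pointer; origin on the table under the pedestal's centre, x towards the post
- rest: the dark wooden loupe rest, fixed: slab 200 x 80 x 8 mm with two supports 30 mm high, under the ring and near the end of the handle (there with low side lips); origin on the table under its centre, x towards the lens end
- square_tile: bystander: square white tile, 46 x 46 x 12 mm, on the ware board; origin at the centre of its underside
- oblong_tile: bystander: oblong white tile, 62 x 34 x 12 mm, on the ware board; origin at the centre of its underside
- glaze_jar: bystander: glaze jar 60 mm across, 85 mm tall, upright beyond the work; origin under its centre
- bisque_cup: bystander: terracotta cup 72 mm across, 75 mm tall, upright beyond the work; origin under its centre
- rib: bystander: flat wooden throwing rib 50 x 100 x 8 mm lying near the robot; origin under its centre
- brush: bystander: brush lying near the robot; origin under its middle
- pinch_pot: bystander: small lidded white pot 64 mm across, 66 mm tall, beyond the work; origin under its centre
There are look-alikes about, which are no part of the job. Leave any orange or red look-alike of the loupe alone.

How it is judged:
On the way, in this order (a step that is already met when the one before it is completed fails the run):
1. the round tile lies flat and centred on the pedestal, let go (horizontal distance between tile_center and seat below 0.008 m and z of tile_center in the frame of seat between 0.003 and 0.009 m and angle between tile_center's own z axis and vertical below 0.08 rad and contact force between the fingers and tile below 0.1 N and linear speed of tile below 0.02 m/s), for 0.3 s.
2. the loupe is lifted off its rest by the gripper (contact force between loupe and rest below 0.02 N and contact force between the fingers and loupe above 1 N and height (world z) of loupe_lens above 0.055 m), for 0.2 s.
At the end, for the whole second after the job is handed in: The round tile lies flat on the pedestal, centred within 8 mm, let go. The gripper holds the loupe still: lens within 10 mm of the tile's centre seen from above, within 6 mm of the pointer tip's height, level within 8 degrees, touching neither stand, tile nor rest (all of step 1 and horizontal distance between loupe_lens and tile_center below 0.01 m and z of loupe_lens in the frame of pointer_tip between -0.006 and 0.006 m and angle between loupe_lens's own z axis and vertical below 0.14 rad and contact force between the fingers and loupe above 1 N and linear speed of loupe below 0.02 m/s and contact force between loupe and stand below 0.05 N and contact force between loupe and rest below 0.05 N and contact force between loupe and tile below 0.05 N); the arm keeps its last pose, push and grip.
It fails at once if another tile, tool or pot is moved by more than 20 mm (distance of any of square_tile, oblong_tile, glaze_jar, bisque_cup, rib, brush, pinch_pot from where it was at the start of the episode above 0.02 m).
It fails at once if the pointer is shifted by more than 4 mm (distance of pointer_tip from where it was at the start of the episode above 0.004 m).
It fails at once if the round tile is dropped (more than about 10 mm) (linear speed of tile above 0.45 m/s and contact force between the fingers and tile below 0.05 N).
It also fails if it takes over 58 s, if anything falls off the work surface, if the arm or the gripper's body presses on something with over 40 N, if the wrist force passes 120 N, or if a joint passes its speed limit or range.

## Robot

A 6-joint arm with a two-finger parallel gripper is mounted at the origin on the work surface. World frame = base frame: x ahead of the robot, y to its left, z up, the work surface at z = 0. Lengths are in m, angles in rad, forces in N, time in s.
With the tool pointing down it reaches from about 0.425 to 0.95 m from the base axis. Payload 3.5 kg.
Tool frame: the origin (TCP) lies on the centre line of the jaws, within the pads' length; the fingertips stand 11 mm ahead of it and the grasp point (between the pads) lies 8 mm behind it; x points along the fingers, y is the direction in which the jaws open and shut, and the axes are right-handed (so a half turn about x gives the same grasp; the last joint's range is limited). The gripper opens to 85 mm and grips with 20 to 120 N. Pads are 22 mm wide; open, the fingers measure 114 mm over their backs; the gripper's body (76 mm by 85 mm) begins 54 mm behind the grasp point. The pads swing forward as they close: fully open they stand 13 mm farther back than shut.
Start: joints at [1.199, 0.286, 1.577, -0, 1.279, -0.15], TCP at [0.148, 0.658, 0.221] pointing down, gripper open.
Joint ranges: [-2.77, 2.77], [-0.9, 2.22], [0.21, 2.48], [-1.53, 4.67], [0.24, 2.81], [-2.84, 2.84]. Speed limits (rad/s): [2.79, 2.79, 3.14, 3.14, 3.14, 3.14].

## Interface

Orientations are given as a unit quaternion [x, y, z, w].
In Python, from plant import ctrl gives the robot as it stands. The module is installed in compiled form; this text tells all that it offers.
- The arm moves only by the tool drive_tool, never from a script. Its argument "series" is a list of rows, each a list of 2 entries, a list of its own where there are three numbers: the shift along the tool's x, y, z in units of 50 mm (1.0 is 50 mm), then the turn, a rotation vector about the tool's x, y, z in degrees. A call has 1 to 5 rows; each row shifts and turns the pose as measured when the row begins, along the tool's axes as they then stand; what a row does not reach is not made up. A row lasts 1/10 s, in which the tool goes at most 50 mm and 8.59 degrees, less where a joint would pass 70% of its speed; a pose out of reach is approached as far as the arm can. A call is refused whole if a number of a shift passes 1 or a number of a turn 8.59, either way. A call with a gripper value outside its range is refused whole. "grip" is the gripper's target within -1 to 1 (fully open at 1, half-way at 0, shut at -1), set as the call begins (left out, the last holds). The fingers move at their own pace and stop on an object; "newtons" is the grip in N (left out, the last holds). Time passes only in rows, so rows that do not move let the fingers close. It gives the time, the measured TCP pose, the force and the opening at its end, in the units of the state.
- ctrl.get_state(): the state, without advancing time (a new reading comes with each control period).
- ctrl.read_camera(name): name is "side" or "top" or "wrist"; returns a dict with "img" (480x640x3 uint8, red, green, blue), "camera_matrix" (3x3 intrinsics, pixels), "k1" (the pictures are not rectified: a ray, as slopes to the right and down, at radius r is drawn at 1 + k1 r^2 times it, then the intrinsics apply), "R" (3x3) and "t" (3): a world point X has camera coordinates R X + t. Camera axes: x right, y down, z forward; pixel columns grow to the right and rows downward; lengths in m; the calibration is good to about 2 mm. A picture is of the moment at which its call begins. There is no depth.
- ctrl.sign_off(): hands the job in, once; it reports no verdict.
The state is a dict: "time": time; "qpos": joint angles; "dq": joint speeds; "joint_efforts": joint torques, N m; "eef_pos": TCP position; "tcp_rot": TCP orientation; "contact_force": force on the tool from outside, world axes, zero at the start; "wrist_torque": the same for the moment, N m; "opening": opening from 0.0 (shut) to 1.0 (fully open).
Only numpy, scipy, OpenCV 4.12 (cv2) and the standard library are available. Lean on these libraries where they do the work, as an engineer would, in place of code of your own. Each camera call takes 0.05 s, during which the arm holds its last target.

## Working session

There is one attempt and no reset: what is moved stays moved. The work goes in short steps, Python scripts to look and compute and a tool call to move; the robot and the scene stay as the last step left them, time stands still between calls to the robot, and variables do not carry over. Pictures are saved under pics/ and viewed, and the job is handed in when it is done.

Besides the shell and the picture viewer there is one more tool, called after "Emit:" as name([rows], argument=value, ...), one row to a line, values as JSON. drive_tool: Moves the arm, as the interface text tells. Its arguments: {"type":"object","properties":{"series":{"type":"array"},"grip":{"type":"number"},"newtons":{"type":"number"}},"required":["series"]}

```bash
mkdir -p pics; cat > h.py <<'E'
import numpy as np, cv2
from plant import ctrl
from scipy.spatial.transform import Rotation as Rt
def cam(n,save=None):
    c=ctrl.read_camera(n)
    if save: cv2.imwrite('pics/'+save+'.png',c['img'][:,:,::-1])
    return c
def ray(c,u,v):
    K=np.array(c['camera_matrix']);k=float(c['k1'])
    p=cv2.undistortPoints(np.array([[[u,v]]],float),K,np.array([k,0,0,0,0.]))[0,0]
    R=np.array(c['R']);t=np.array(c['t'])
    return -R.T@t, R.T@np.array([p[0],p[1],1])
def onz(c,u,v,z):
    o,d=ray(c,u,v); return o+d*(z-o[2])/d[2]
def proj(c,X):
    R=np.array(c['R']);t=np.array(c['t'])
    return cv2.projectPoints(np.array([X],float).reshape(-1,1,3),cv2.Rodrigues(R)[0],t,np.array(c['camera_matrix']),np.array([c['k1'],0,0,0,0.]))[0].reshape(-1,2)
E
python3 - <<'E'
from h import *
for n in ['top','side','wrist']:
    c=cam(n,n+'0'); print(n,c['camera_matrix'],c['k1'],-np.array(c['R']).T@np.array(c['t']))
print(ctrl.get_state())
E
```

```text
top [[461.45580092   0.         330.04866212]
 [  0.         461.45580092 235.138832  ]
 [  0.           0.           1.        ]] -0.0010124570545637166 [0.3676454  0.05469388 1.05515375]
side [[453.65461789   0.         314.33133916]
 [  0.         453.65461789 241.3417629 ]
 [  0.           0.           1.        ]] -0.03145225848487503 [ 0.10981197 -0.7820325   0.85663168]
wrist [[428.35661737   0.         314.71220404]
 [  0.         428.35661737 239.86726786]
 [  0.           0.           1.        ]] -0.043872111834175574 [0.07708666 0.67436762 0.37306983]
{'time': 0.15, 'qpos': array([ 1.19899233e+00,  2.86988905e-01,  1.57784235e+00,  3.31335514e-05,
        1.27858632e+00, -1.49980481e-01]), 'dq': array([ 0.00022805, -0.00339563, -0.0040095 , -0.00115816,  0.00168713,
       -0.00042426]), 'joint_efforts': array([ 8.67389681e-04, -4.06602287e+01, -2.93141538e+01, -1.44159267e-04,
        3.96942574e-03,  9.42302194e-06]), 'eef_pos': array([0.14826322, 0.65797765, 0.22004623]), 'tcp_rot': array([ 0.07764861,  0.70293862, -0.07888958,  0.7025841 ]), 'contact_force': array([0.20627302, 0.61258147, 0.65303496]), 'wrist_torque': array([-0.0426052 , -0.00311963,  0.01238428]), 'opening': 1.0006766282682251}
```

View pics/top0.png

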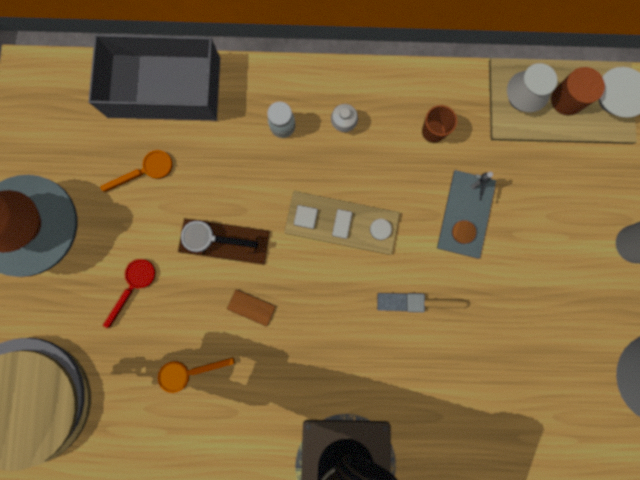

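View pics/side0.png

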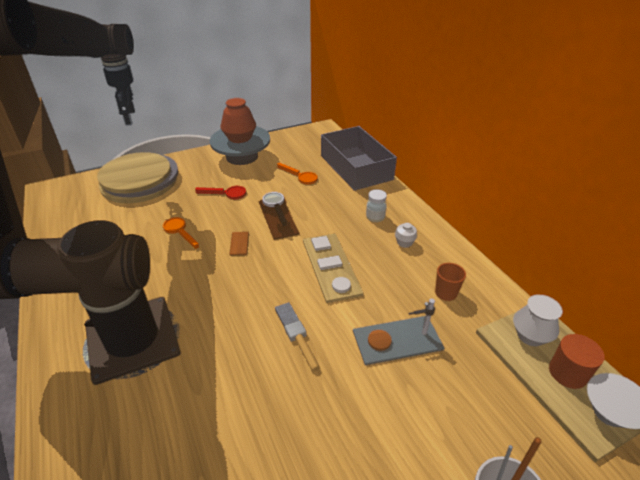

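View pics/wrist0.png

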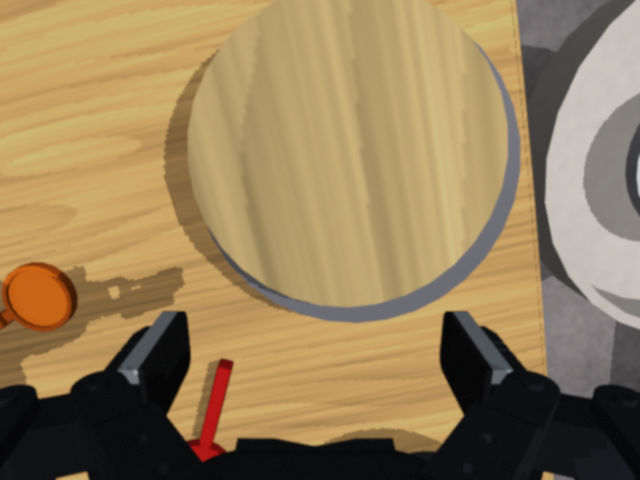

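The top view shows the round tile at about (381,230), the pedestal at (465,232), the post at (485,180), and the loupe lens at (198,237) with its handle running to (257,244). Next I'll zoom in and measure.

```bash
python3 - <<'E'
from h import *
c=cam('top'); im=c['img']
a=cv2.resize(im[160:270,160:290],None,fx=5,fy=5,interpolation=cv2.INTER_CUBIC)
cv2.imwrite('pics/z1.png',a[:,:,::-1])
a=cv2.resize(im[160:270,360:510],None,fx=5,fy=5,interpolation=cv2.INTER_CUBIC)
cv2.imwrite('pics/z2.png',a[:,:,::-1])
s=cam('side'); im=s['img']
a=cv2.resize(im[270:370,310:460],None,fx=5,fy=5,interpolation=cv2.INTER_CUBIC)
cv2.imwrite('pics/z3.png',a[:,:,::-1])
np.savez('cams.npz',top=c['img'],side=s['img'])
for p in [(381,230),(465,232),(198,237)]: print(onz(c,*p,.02))
E
```

```text
[ 0.51516972 -0.0689353   0.02      ]
[ 0.51506335 -0.25995578  0.02      ]
[0.48955815 0.34377258 0.02      ]
```

View pics/z1.png

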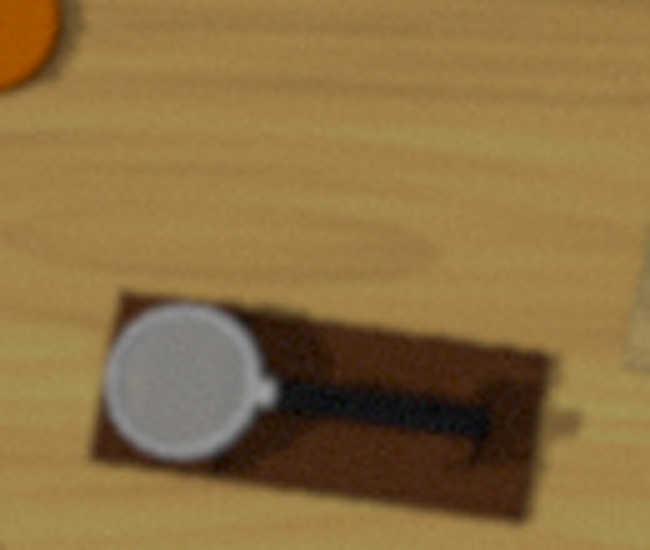

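View pics/z2.png

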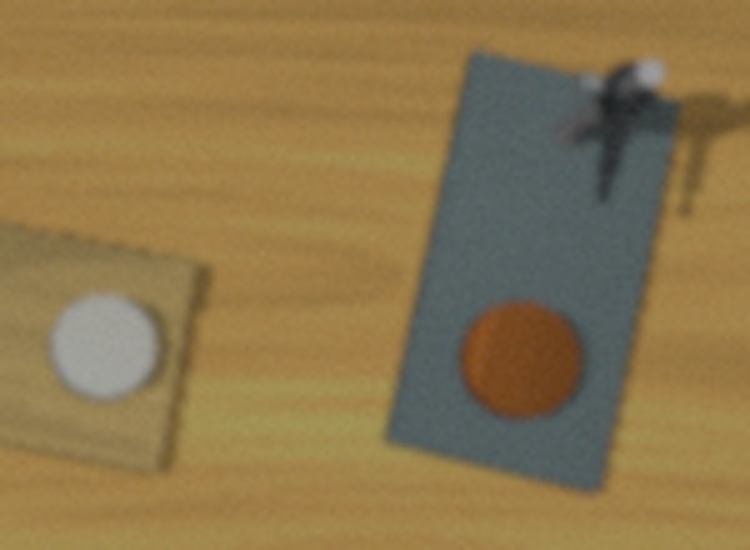

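View pics/z3.png

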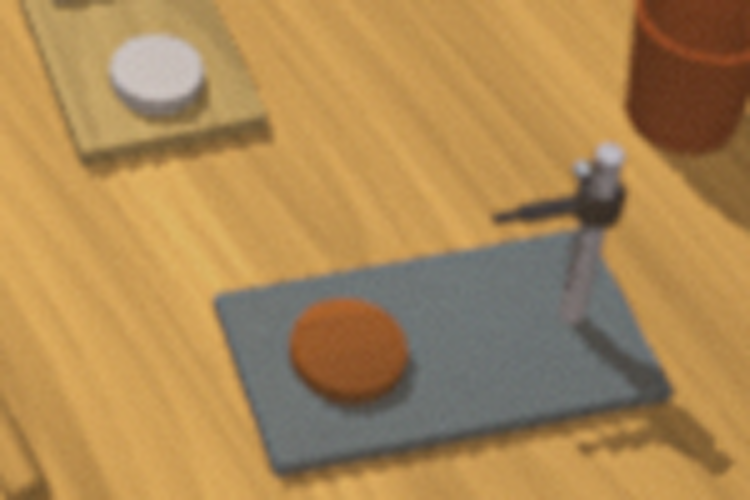

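The zooms show the tile, pedestal and pointer tip clearly. The tip is at about (480.5,200.5) in the top view and (409.3,313.2) in the side view. Next I'll fit shapes.

```bash
python3 - <<'E'
from h import *
T=cam('top');S=cam('side')
def fit(c,box,cond,z,name):
    x0,y0,x1,y1=box; im=c['img'][y0:y1,x0:x1]
    f=8; im=cv2.resize(im,None,fx=f,fy=f,interpolation=cv2.INTER_CUBIC)
    hsv=cv2.cvtColor(im,cv2.COLOR_RGB2HSV).astype(int)
    m=cond(hsv).astype(np.uint8)*255
    cs,_=cv2.findContours(m,cv2.RETR_EXTERNAL,cv2.CHAIN_APPROX_NONE)
    k=max(cs,key=cv2.contourArea)
    P=[]
    for p in k[::6,0]: P.append(onz(c,(p[0]+.5)/f-.5+x0,(p[1]+.5)/f-.5+y0,z)[:2])
    P=np.array(P); (cx,cy),(w,h),a=cv2.fitEllipse(P.astype(np.float32)*1000)
    print(name,cx,cy,'axes',w,h,a); return P
W=lambda h:(h[...,1]<60)&(h[...,2]>140)
O=lambda h:(h[...,0]<14)&(h[...,1]>120)
fit(T,(362,212,400,250),W,.024,'tile top'); fit(S,(328,272,356,300),W,.024,'tile side')
fit(T,(445,212,485,252),O,.02,'seat top'); fit(S,(362,325,398,355),O,.02,'seat side')
G=lambda h:(h[...,1]<90)&(h[...,2]>90)
fit(T,(177,215,220,258),G,.042,'lens top'); fit(S,(255,185,292,212),G,.042,'lens side')
# slab edges of stand: corners zoom2
for n,p in dict(a=(473,52),b=(680,102),c=(600,490),d=(388,440)).items():
    print('slab',n,onz(T,(p[0]+.5)/5-.5+360,(p[1]+.5)/5-.5+160,.01))
print('post top',onz(T,(651+.5)/5-.5+360,(73+.5)/5-.5+160,.122), onz(S,(608.5)/5-.5+310,(152.5)/5-.5+270,.122))
# pointer tip
def tri(u,v,U,V):
    o1,d1=ray(T,u,v);o2,d2=ray(S,U,V)
    s=np.linalg.lstsq(np.c_[d1,-d2],o2-o1,rcond=None)[0]
    a=o1+s[0]*d1;b=o2+s[1]*d2; return (a+b)/2,np.linalg.norm(a-b)
print('tip',tri(360+603/5-.4,160+203/5-.4,310+497/5-.4,270+217/5-.4))
for p in [(267,392),(490,420)]: print('handle',onz(T,160+p[0]/5-.4,160+p[1]/5-.4,.054))
for n,p in dict(a=(123,292),b=(552,352),c=(525,522),d=(93,460)).items(): print('rest',n,onz(T,160+p[0]/5-.4,160+p[1]/5-.4,.008))
E
```

```text
tile top 517.8644409179688 -66.38021850585938 axes 45.473838806152344 47.187400817871094 111.9232177734375
tile side 516.2924194335938 -71.6265640258789 axes 47.29355239868164 48.910926818847656 130.84619140625
seat top 515.3576049804688 -258.1566162109375 axes 45.76678466796875 47.57372283935547 12.739484786987305
seat side 514.4946899414062 -263.4186706542969 axes 52.385684967041016 57.80331039428711 146.16598510742188
lens top 489.9602355957031 341.5876159667969 axes 69.5405502319336 72.85774993896484 167.13546752929688
lens side 486.5002746582031 332.0267333984375 axes 69.16529846191406 82.16358947753906 146.57977294921875
slab a [ 0.66194859 -0.23997571  0.01      ]
slab b [ 0.64043915 -0.33637542  0.01      ]
slab c [ 0.45839119 -0.29545033  0.01      ]
slab d [ 0.47905789 -0.19881078  0.01      ]
post top [ 0.62328409 -0.28263818  0.122     ] [ 0.62276433 -0.28421487  0.122     ]
tip (array([ 0.57591636, -0.27299181,  0.09008302]), np.float64(0.0030366882740268924))
handle [0.48411875 0.30155677 0.054     ]
handle [0.47409426 0.20400378 0.054     ]
rest a [0.53405675 0.38119703 0.008     ]
rest b [0.51091719 0.1838565  0.008     ]
rest c [0.43288138 0.19308294 0.008     ]
rest d [0.45657306 0.38997623 0.008     ]
```

```bash
cat >> h.py <<'E'
def plan(pos,deg):
    s=ctrl.get_state(); p=s['eef_pos'];R=Rt.from_quat(s['tcp_rot']).as_matrix()
    a=np.radians(deg); y=np.array([np.cos(a),np.sin(a),0]);x=np.array([0,0,-1.]);z=np.cross(x,y)
    Q=np.c_[x,y,z]; rv=np.degrees(Rt.from_matrix(R.T@Q).as_rotvec())
    print('t%.2f'%s['time'],'pos',p.round(4),'jaw deg %.1f'%np.degrees(np.arctan2(R[1,1],R[0,1])),'xaxis',R[:,0].round(3),'q6 %.2f'%s['qpos'][5],'open %.3f'%s['opening'],'F',np.round(s['contact_force'],1))
    print('shift units now-axes',(R.T@(np.array(pos)-p)/.05).round(2),'target-axes',(Q.T@(np.array(pos)-p)/.05).round(2),'turn',rv.round(2))
E
python3 - <<'E'
from h import *
plan((.42,.30,.22),77.7);plan((.517,-.069,.15),-102.3)
E
```

```text
t0.35 pos [0.1484 0.6583 0.2208] jaw deg 77.3 xaxis [-0.    -0.001 -1.   ] q6 -0.15 open 1.000 F [-0.3 -0.3 -0.1]
shift units now-axes [ 0.02 -5.8   6.88] target-axes [ 0.02 -5.84  6.83] turn [-0.41 -0.01  0.03]
t0.35 pos [0.1484 0.6583 0.2208] jaw deg 77.3 xaxis [-0.    -0.001 -1.   ] q6 -0.15 open 1.000 F [-0.3 -0.3 -0.1]
shift units now-axes [  1.42 -12.57  10.39] target-axes [  1.42  12.64 -10.3 ] turn [1.7959e+02 5.0000e-02 1.0000e-02]
```

Emit:
drive_tool([
  [[0,-0.58,0.68],[0,0,0]],
  [[0,-0.58,0.68],[0,0,0]],
  [[0,-0.58,0.68],[0,0,0]],
  [[0,-0.58,0.68],[0,0,0]],
  [[0,-0.58,0.68],[0,0,0]],
], grip=0.53, newtons=30)

```text
time: 0.85
eef_pos: [0.2831, 0.4779, 0.2199]
tcp_rot: [0.075, 0.703, -0.074, 0.703]
contact_force: [1.2, 0.3, 0.6]
opening: 0.763
```

Emit:
drive_tool([
  [[0,-0.58,0.68],[0,0,0]],
  [[0,-0.58,0.68],[0,0,0]],
  [[0,-0.58,0.68],[0,0,0]],
  [[0,-0.58,0.68],[0,0,0]],
  [[0,-0.58,0.68],[0,0,0]],
])

```text
time: 1.35
eef_pos: [0.423, 0.2928, 0.2211]
tcp_rot: [0.076, 0.702, -0.073, 0.704]
contact_force: [0.2, 1.0, 0.8]
opening: 0.769
```

```bash
python3 - <<'E'
from h import *
plan((.517,-.069,.18),77.7)
cam('wrist','w1')
E
```

```text
t1.35 pos [0.423  0.2928 0.2211] jaw deg 77.9 xaxis [ 0.004  0.004 -1.   ] q6 -0.95 open 0.769 F [0.2 1.  0.8]
shift units now-axes [ 0.8  -6.69  3.35] target-axes [ 0.82 -6.67  3.38] turn [ 0.25  0.16 -0.24]
```

View pics/w1.png

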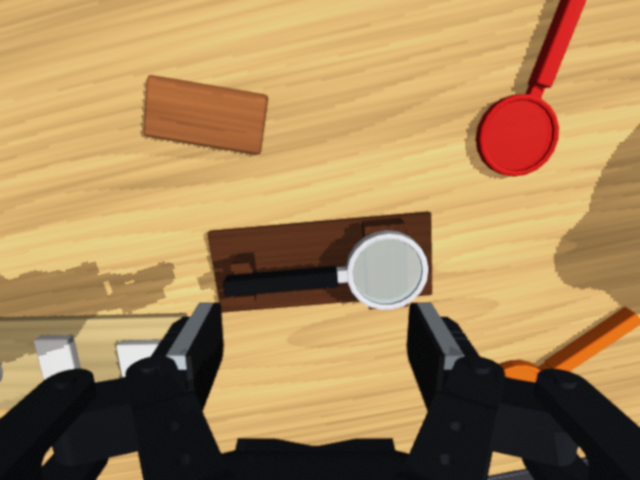

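The wrist view shows the loupe clearly, with the lens at about (388,270) and the handle running from (225,285) to (340,277). I'll measure it from this pose.

```bash
cat >> h.py <<'E'
def fit(c,box,cond,z,name,hull=False):
    x0,y0,x1,y1=box; im=c['img'][y0:y1,x0:x1]; f=4
    im=cv2.resize(im,None,fx=f,fy=f,interpolation=cv2.INTER_CUBIC)
    hsv=cv2.cvtColor(im,cv2.COLOR_RGB2HSV).astype(int)
    m=cond(hsv).astype(np.uint8)*255
    cv2.imwrite('pics/m_%s.png'%name,m)
    cs,_=cv2.findContours(m,cv2.RETR_EXTERNAL,cv2.CHAIN_APPROX_NONE)
    k=max(cs,key=cv2.contourArea)
    if hull: k=cv2.convexHull(k)
    P=np.array([onz(c,(p[0]+.5)/f-.5+x0,(p[1]+.5)/f-.5+y0,z)[:2] for p in k[:,0]])
    e=cv2.fitEllipse(P.astype(np.float32)*1000)
    print(name,'c',np.round(e[0],1),'axes',np.round(e[1],1)); return P
W=lambda h:(h[...,1]<60)&(h[...,2]>140)
O=lambda h:(h[...,0]<14)&(h[...,1]>120)
G=lambda h:(h[...,1]<70)&(h[...,2]>90)
K=lambda h:(h[...,2]<45)
E
python3 - <<'E'
from h import *
c=cam('wrist')
P=fit(c,(342,225,432,312),G,.042,'lens')
P=fit(c,(222,262,345,302),K,.048,'handle')*1000
r=cv2.minAreaRect(P.astype(np.float32)); print(r); print(cv2.fitLine(P.astype(np.float32),cv2.DIST_HUBER,0,.01,.01).ravel())
E
```

```text
lens c [486.9 339.3] axes [68.9 71.8]
handle c [474.1 250.7] axes [ 20.6 124.1]
((473.312744140625, 253.23165893554688), (95.20381927490234, 22.028968811035156), 83.17202758789062)
[1.18498616e-01 9.92954195e-01 4.75252258e+02 2.53639099e+02]
```

View pics/m_lens.png

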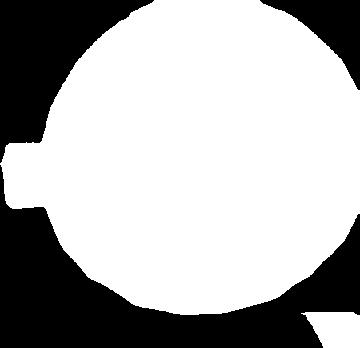

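View pics/m_handle.png

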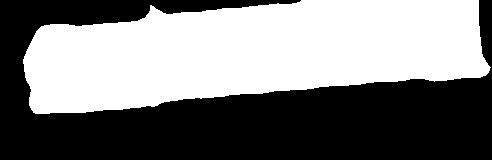

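Emit:
drive_tool([
  [[0,-0.87,0.27],[0,0,0]],
  [[0,-0.87,0.27],[0,0,0]],
  [[0,-0.87,0.27],[0,0,0]],
  [[0,-0.87,0.27],[0,0,0]],
  [[0,-0.87,0.27],[0,0,0]],
])

```text
time: 1.95
eef_pos: [0.4441, 0.0633, 0.2214]
tcp_rot: [0.075, 0.701, -0.071, 0.706]
contact_force: [0.3, -0.2, 0.6]
opening: 0.766
```

Emit:
drive_tool([
  [[0,-0.87,0.27],[0,0,0]],
  [[0,-0.87,0.27],[0,0,0]],
  [[0,-0.87,0.27],[0,0,0]],
  [[0,0,0],[0,0,0]],
])

```text
time: 2.35
eef_pos: [0.4571, -0.0791, 0.2221]
tcp_rot: [0.076, 0.699, -0.072, 0.707]
contact_force: [-0.6, 0.2, -0.6]
opening: 0.763
```

```bash
python3 - <<'E'
from h import *
plan((.517,-.069,.18),77.7)
cam('wrist','w2')
E
```

```text
t2.35 pos [ 0.4571 -0.0791  0.2221] jaw deg 78.0 xaxis [ 0.012  0.005 -1.   ] q6 -1.76 open 0.763 F [-0.6  0.2 -0.6]
shift units now-axes [0.86 0.44 1.12] target-axes [0.84 0.45 1.13] turn [ 0.29  0.59 -0.43]
```

View pics/w2.png

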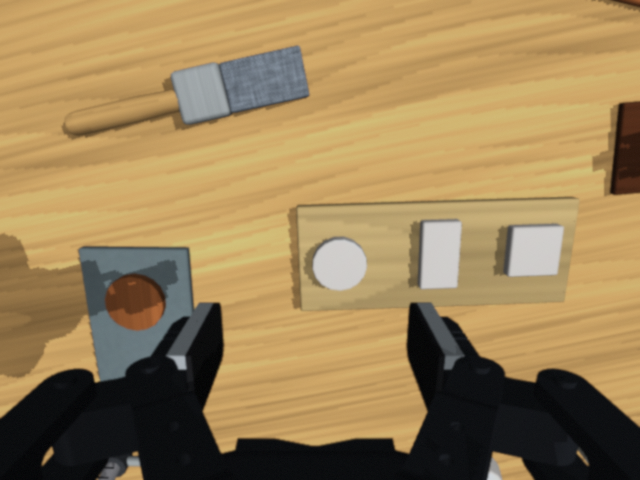

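The view shows the round tile at (340,264) and the pedestal at (135,301). I'll fit both from this pose.

```bash
python3 - <<'E'
from h import *
c=cam('wrist')
fit(c,(305,230,376,297),W,.024,'tile')
fit(c,(95,265,172,335),O,.020,'seat')
plan((.517,-.069,.06),77.7)
E
```

```text
tile c [515.8 -67.9] axes [47.1 49.1]
seat c [ 514.  -257.2] axes [52.3 56.5]
t2.45 pos [ 0.4567 -0.0755  0.2217] jaw deg 78.2 xaxis [ 0.011  0.008 -1.   ] q6 -1.76 open 0.762 F [-0.5  0.8 -0.6]
shift units now-axes [3.25 0.34 1.13] target-axes [3.23 0.38 1.15] turn [ 0.5   0.5  -0.55]
```

View pics/m_seat.png

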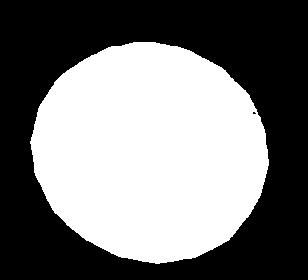

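Emit:
drive_tool([
  [[0.75,0.09,0.28],[0.5,0.5,-0.5]],
  [[0.75,0.09,0.28],[0,0,0]],
  [[0.75,0.09,0.28],[0,0,0]],
  [[0.75,0.09,0.28],[0,0,0]],
  [[0,0,0],[0,0,0]],
])

```text
time: 2.95
eef_pos: [0.5202, -0.0591, 0.0707]
tcp_rot: [0.072, 0.701, -0.072, 0.706]
contact_force: [-0.8, -0.8, -0.9]
opening: 0.766
```

```bash
python3 - <<'E'
from h import *
c=cam('wrist','w3')
plan((.516,-.068,.026),77.7)
E
```

```text
t3.00 pos [ 0.5214 -0.0596  0.0737] jaw deg 78.3 xaxis [ 0.011 -0.001 -1.   ] q6 -1.68 open 0.764 F [-0.7 -0.1  0.2]
shift units now-axes [ 0.95 -0.19 -0.08] target-axes [ 0.95 -0.19 -0.07] turn [ 0.61  0.63 -0.1 ]
```

View pics/w3.png

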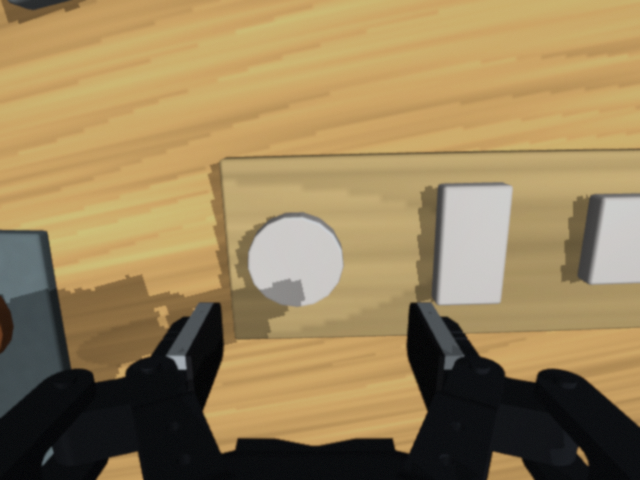

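The tile is at about (295,260) and the fingers centre on column 316 or so. I'll refit from this closer pose.

```bash
python3 - <<'E'
from h import *
c=cam('wrist')
fit(c,(240,205,355,312),lambda h:(h[...,1]<70)&(h[...,2]>75),.024,'tile')
for i in range(4):
    plan((.516,-.068,.026),77.7); cam('wrist')
# where does tool axis go in the image?
s=ctrl.get_state();R=Rt.from_quat(s['tcp_rot']).as_matrix()
print(proj(c,[s['eef_pos']+R[:,0]*.0,[.516,-.068,.024]]))
print('cam in tool', R.T@((-np.array(c['R']).T@np.array(c['t']))-s['eef_pos']))
E
```

```text
tile c [515.3 -67.8] axes [47.6 49.5]
t3.05 pos [ 0.5228 -0.0607  0.0763] jaw deg 78.3 xaxis [ 0.016 -0.002 -1.   ] q6 -1.68 open 0.767 F [-0.  -0.6  0.1]
shift units now-axes [ 1.   -0.17 -0.12] target-axes [ 1.01 -0.17 -0.1 ] turn [ 0.59  0.92 -0.05]
t3.10 pos [ 0.5239 -0.0616  0.0781] jaw deg 78.3 xaxis [ 0.02  -0.004 -1.   ] q6 -1.68 open 0.764 F [ 0.6 -0.3  0. ]
shift units now-axes [ 1.04 -0.16 -0.15] target-axes [ 1.04 -0.16 -0.13] turn [ 0.55  1.14 -0.02]
t3.15 pos [ 0.5246 -0.0623  0.0792] jaw deg 78.2 xaxis [ 0.022 -0.005 -1.   ] q6 -1.68 open 0.766 F [ 0.9 -0.4 -0.7]
shift units now-axes [ 1.06 -0.15 -0.17] target-axes [ 1.06 -0.15 -0.14] turn [0.51 1.28 0.  ]
t3.20 pos [ 0.5248 -0.0627  0.0797] jaw deg 78.2 xaxis [ 0.023 -0.005 -1.   ] q6 -1.68 open 0.767 F [-0.2  0.8  0.1]
shift units now-axes [ 1.07 -0.14 -0.18] target-axes [ 1.07 -0.14 -0.15] turn [0.47 1.35 0.01]
[[307.51799533 325.27832878]
 [295.81472841 257.69361313]]
cam in tool [-0.14814303  0.00228239 -0.07534216]
```

View pics/m_tile.png

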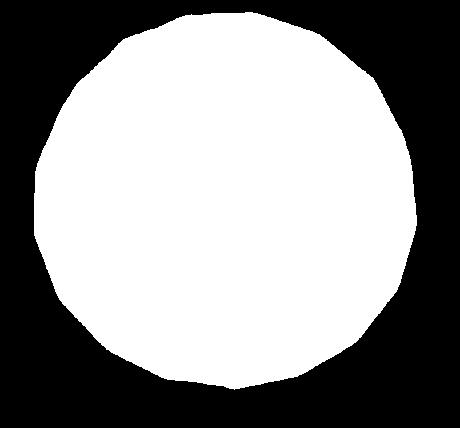

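Emit:
drive_tool([
  [[0.3,-0.06,-0.07],[0.4,0.7,0]],
  [[0.2,-0.05,-0.05],[0,0.6,0]],
  [[0.15,-0.03,-0.04],[0,0,0]],
  [[0.1,0,0],[0,0,0]],
  [[0,0,0],[0,0,0]],
])

```text
time: 3.75
eef_pos: [0.5165, -0.0701, 0.0431]
tcp_rot: [0.076, 0.701, -0.077, 0.705]
contact_force: [-0.3, 1.2, 0.6]
opening: 0.765
```

```bash
python3 - <<'E'
from h import *
cam('wrist');cam('wrist')
plan((.5155,-.068,.027),77.7)
c=cam('side'); cv2.imwrite('pics/s1.png',cv2.resize(c['img'][200:320,280:430],None,fx=5,fy=5)[:,:,::-1])
E
```

```text
t3.85 pos [ 0.517  -0.0701  0.0438] jaw deg 77.6 xaxis [ 0.007 -0.003 -1.   ] q6 -1.68 open 0.764 F [ 0.1 -1.  -1.3]
shift units now-axes [ 0.34  0.04 -0.04] target-axes [ 0.34  0.04 -0.04] turn [-0.08  0.43  0.06]
```

View pics/s1.png

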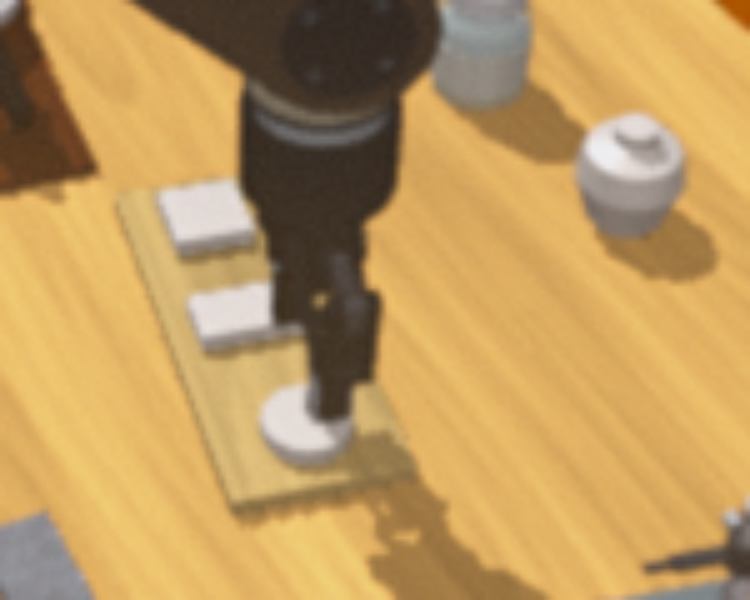

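The fingers straddle the tile with clearance. I'll go down and close.

Emit:
drive_tool([
  [[0.15,0.03,-0.02],[0,0.4,0]],
  [[0.12,0,0],[0,0,0]],
  [[0.05,0,0],[0,0,0]],
  [[0,0,0],[0,0,0]],
])

```text
time: 4.3
eef_pos: [0.5175, -0.0684, 0.0275]
tcp_rot: [0.076, 0.702, -0.077, 0.704]
contact_force: [-0.8, 0.7, -0.8]
opening: 0.772
```

```bash
python3 - <<'E'
from h import *
cam('wrist')
plan((.5155,-.068,.027),77.7)
c=cam('wrist','w4')
E
```

```text
t4.35 pos [ 0.5176 -0.0684  0.0277] jaw deg 77.7 xaxis [ 0.002 -0.002 -1.   ] q6 -1.68 open 0.767 F [ 0.4 -0.1  0.9]
shift units now-axes [ 0.01 -0.   -0.04] target-axes [ 0.01 -0.   -0.04] turn [-0.05  0.14  0.08]
```

View pics/w4.png

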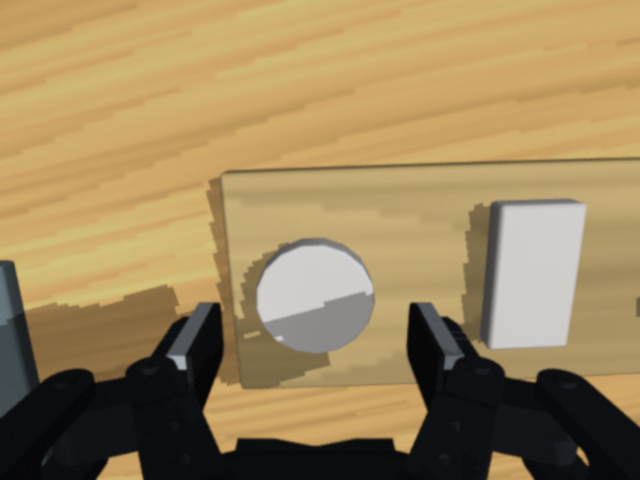

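```bash
python3 - <<'E'
from h import *
c=cam('wrist')
fit(c,(240,225,395,365),lambda h:(h[...,1]<70)&(h[...,2]>75),.024,'tile')
s=ctrl.get_state();R=Rt.from_quat(s['tcp_rot']).as_matrix()
p=s['eef_pos']; print(p)
print(proj(c,[p,p+R[:,0]*.011,p-.008*R[:,0],p+R[:,1]*.0325,p-R[:,1]*.0325,p+R[:,1]*.0325+R[:,0]*.011,p-R[:,1]*.0325+R[:,0]*.011]))
print('cam in tool', R.T@((-np.array(c['R']).T@np.array(c['t']))-p)); print((np.array(c['R'])@R).round(3))
E
```

```text
tile c [514.9 -67.9] axes [47.2 50.1]
[ 0.51792242 -0.06859124  0.02817091]
[[314.48887952 309.14620255]
 [314.50622609 297.60515468]
 [314.47484421 318.48795149]
 [397.42067819 309.00676344]
 [231.56801605 309.05627091]
 [392.5617212  297.49659492]
 [236.46024321 297.54461466]]
cam in tool [-1.52984881e-01  1.41600497e-04 -7.31840434e-02]
[[ 0.     1.     0.   ]
 [-0.282 -0.     0.959]
 [ 0.959 -0.     0.282]]
```

```bash
python3 - <<'E'
import cv2
a=cv2.imread('pics/m_tile.png');print(a.shape)
E
```

```text
(560, 620, 3)
```

View pics/m_tile.png

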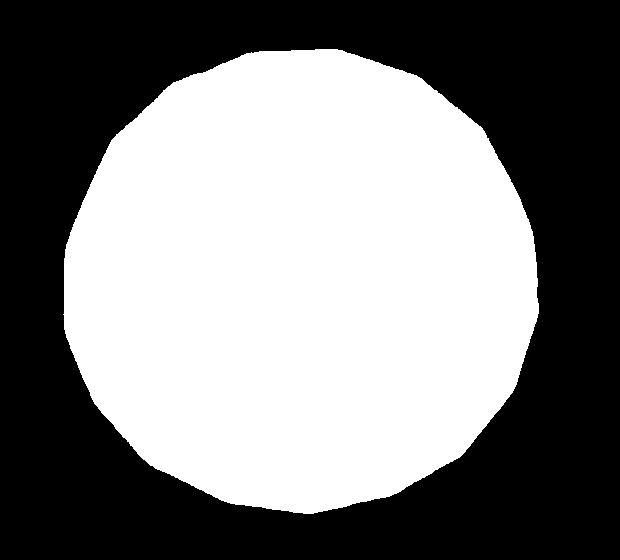

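```bash
python3 - <<'E'
from h import *
c=cam('wrist'); a=c['img'][280:460,130:500]; 
cv2.imwrite('pics/z4.png',cv2.convertScaleAbs(cv2.resize(a,None,fx=2.1,fy=2.1,interpolation=cv2.INTER_CUBIC),alpha=2,beta=20)[:,:,::-1])
c=cam('side'); cv2.imwrite('pics/s2.png',cv2.resize(c['img'][230:310,310:410],None,fx=7,fy=7,interpolation=cv2.INTER_CUBIC)[:,:,::-1])
E
```

```text
(no output)
```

View pics/z4.png

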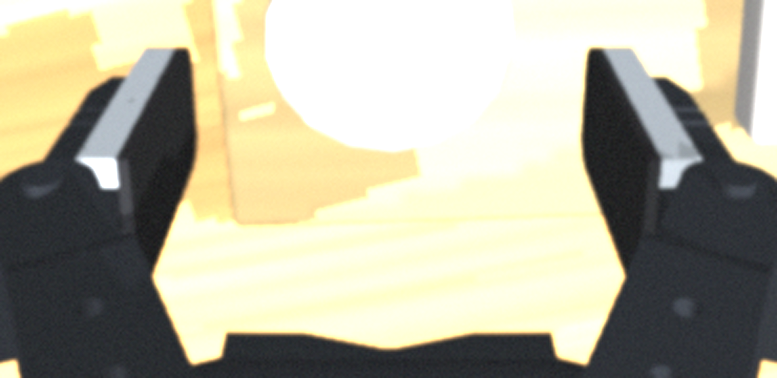

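View pics/s2.png

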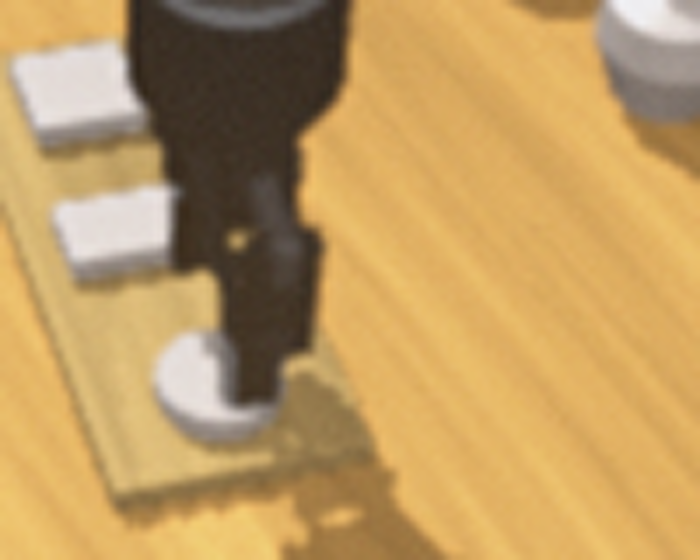

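```bash
python3 - <<'E'
from h import *
c=cam('side'); s=ctrl.get_state();R=Rt.from_quat(s['tcp_rot']).as_matrix();p=s['eef_pos'];print(p,s['opening'])
for h in (.0325,.047):
  for x in (.011,0,-.01,-.02,-.03): 
    q=[p+R@np.array([x,-h,z]) for z in (-.011,.011)]
    print(h,x,((proj(c,q)-[310,230])*7+3).round(0).tolist())
E
```

```text
[ 0.51808968 -0.06866341  0.02841641] 0.7689433151601596
0.0325 0.011 [[213.0, 450.0], [272.0, 440.0]]
0.0325 0 [[214.0, 429.0], [274.0, 419.0]]
0.0325 -0.01 [[215.0, 410.0], [275.0, 399.0]]
0.0325 -0.02 [[216.0, 390.0], [276.0, 380.0]]
0.0325 -0.03 [[217.0, 370.0], [277.0, 360.0]]
0.047 0.011 [[224.0, 479.0], [283.0, 469.0]]
0.047 0 [[225.0, 458.0], [285.0, 448.0]]
0.047 -0.01 [[226.0, 439.0], [286.0, 428.0]]
0.047 -0.02 [[227.0, 419.0], [287.0, 409.0]]
0.047 -0.03 [[228.0, 399.0], [289.0, 389.0]]
```

Both views put the open fingertips about 16 mm behind the nominal TCP, so they are still above the tile. I'll narrow the jaws to about 54 mm and measure the tips again.

Emit:
drive_tool([
  [[0,0,-0.04],[0,0,0]],
  [[0,0,0],[0,0,0]],
  [[0,0,0],[0,0,0]],
], grip=0.27)

```text
time: 4.9
eef_pos: [0.5162, -0.0683, 0.0289]
tcp_rot: [0.075, 0.701, -0.077, 0.705]
contact_force: [-1.6, 0.7, 0.1]
opening: 0.632
```

```bash
python3 - <<'E'
from h import *
plan((.5155,-.068,.027),77.7)
c=cam('wrist'); a=c['img'][230:420,140:490]; 
cv2.imwrite('pics/z5.png',cv2.convertScaleAbs(cv2.resize(a,None,fx=2.2,fy=2.2,interpolation=cv2.INTER_CUBIC),alpha=1.5,beta=20)[:,:,::-1])
c=cam('side'); cv2.imwrite('pics/s3.png',cv2.resize(c['img'][230:310,310:410],None,fx=7,fy=7,interpolation=cv2.INTER_CUBIC)[:,:,::-1])
E
```

```text
t4.90 pos [ 0.5162 -0.0683  0.0289] jaw deg 77.6 xaxis [ 0.004 -0.003 -1.   ] q6 -1.68 open 0.632 F [-1.6  0.7  0.1]
shift units now-axes [ 0.04  0.   -0.02] target-axes [ 0.04  0.   -0.02] turn [-0.06  0.28  0.09]
```

View pics/z5.png

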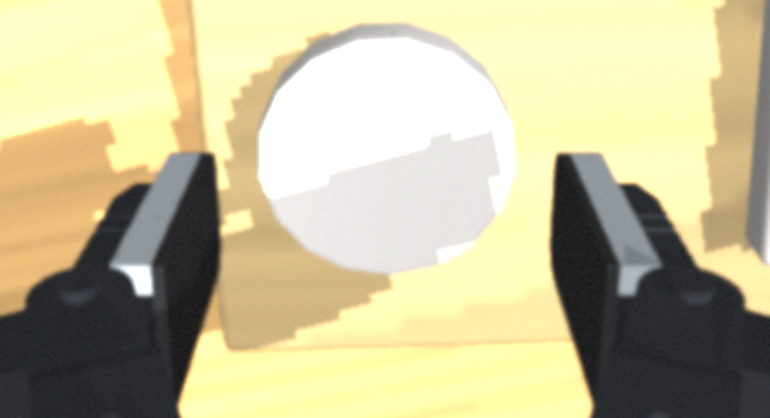

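View pics/s3.png

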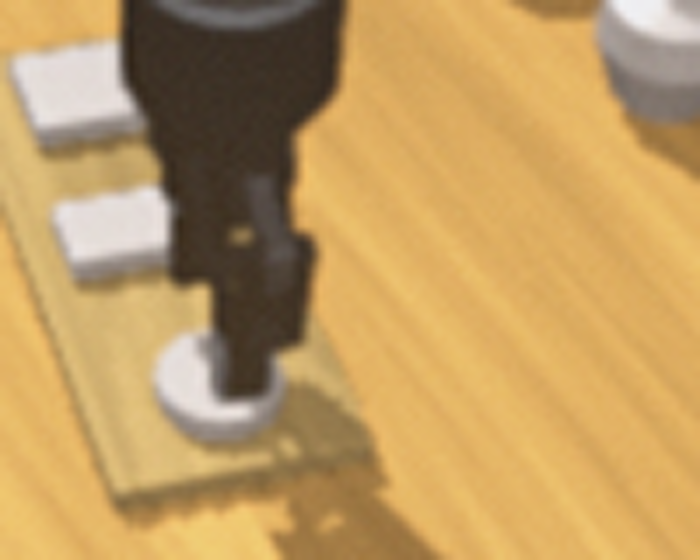

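The tips measure about 17.5 mm behind the TCP in both cameras, at z≈0.046, which disagrees with the stated 11 mm ahead. I'll go down in steps and check force and picture each time.

Emit:
drive_tool([
  [[0.12,0,0],[0,0.2,0]],
  [[0.12,0,0],[0,0,0]],
  [[0.06,0,0],[0,0,0]],
  [[0,0,0],[0,0,0]],
])

```text
time: 5.4
eef_pos: [0.516, -0.0683, 0.0122]
tcp_rot: [0.076, 0.703, -0.077, 0.703]
contact_force: [0.2, -0.6, -0.2]
opening: 0.635
```

```bash
python3 - <<'E'
from h import *
c=cam('wrist'); plan((.5155,-.068,.027),77.7)
a=c['img'][230:420,140:490]; 
cv2.imwrite('pics/z6.png',cv2.convertScaleAbs(cv2.resize(a,None,fx=2.2,fy=2.2,interpolation=cv2.INTER_CUBIC),alpha=1.5,beta=20)[:,:,::-1])
c=cam('side'); cv2.imwrite('pics/s4.png',cv2.resize(c['img'][230:310,310:410],None,fx=7,fy=7,interpolation=cv2.INTER_CUBIC)[:,:,::-1])
E
```

```text
t5.45 pos [ 0.5161 -0.0683  0.0124] jaw deg 77.6 xaxis [ 0.    -0.002 -1.   ] q6 -1.68 open 0.636 F [ 0.2  0.1 -0.1]
shift units now-axes [-0.29  0.   -0.01] target-axes [-0.29  0.   -0.01] turn [-0.06  0.03  0.09]
```

View pics/z6.png

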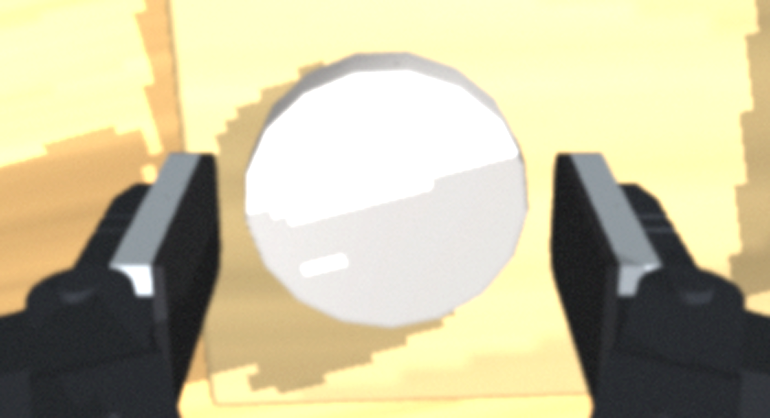

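View pics/s4.png

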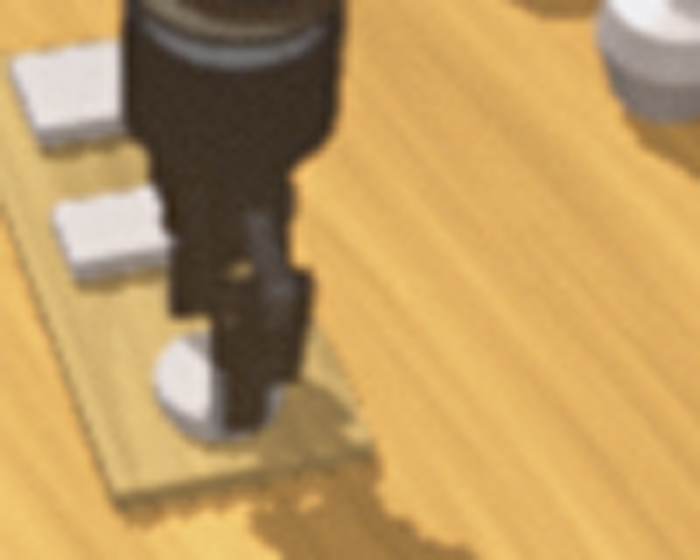

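There was no contact at z=0.012, so the measurement holds. The tip is about 7 mm above the tile's top, so I'll go down another 15 mm or so.

Emit:
drive_tool([
  [[0.12,0,0],[0,0,0]],
  [[0.1,0,0],[0,0,0]],
  [[0.05,0,0],[0,0,0]],
  [[0.02,0,0],[0,0,0]],
  [[0,0,0],[0,0,0]],
])

```text
time: 6.0
eef_pos: [0.517, -0.0686, -0.0019]
tcp_rot: [0.075, 0.702, -0.077, 0.704]
contact_force: [-0.1, 0.5, -0.9]
opening: 0.638
```

```bash
python3 - <<'E'
from h import *
c=cam('wrist'); plan((.5155,-.068,.0),77.7)
a=c['img'][230:420,140:490]; 
cv2.imwrite('pics/z7.png',cv2.convertScaleAbs(cv2.resize(a,None,fx=2.2,fy=2.2,interpolation=cv2.INTER_CUBIC),alpha=1.5,beta=20)[:,:,::-1])
c=cam('side'); cv2.imwrite('pics/s5.png',cv2.resize(c['img'][230:310,310:410],None,fx=7,fy=7,interpolation=cv2.INTER_CUBIC)[:,:,::-1])
E
```

```text
t6.05 pos [ 0.517  -0.0686 -0.0019] jaw deg 77.6 xaxis [ 0.001 -0.002 -1.   ] q6 -1.68 open 0.634 F [-0.6  0.4  1.3]
shift units now-axes [-0.04  0.01 -0.03] target-axes [-0.04  0.01 -0.03] turn [-0.05  0.1   0.09]
```

View pics/z7.png

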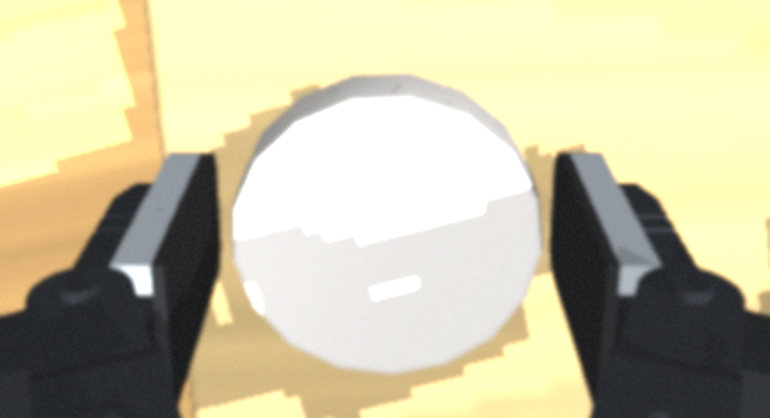

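View pics/s5.png

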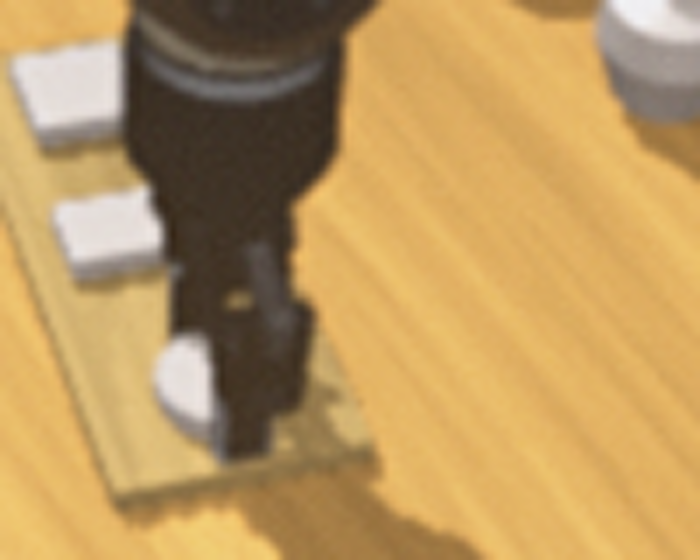

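The tips are now about 3 to 4 mm below the tile's top. I'll go 4 mm lower, then close.

Emit:
drive_tool([
  [[0.06,0,-0.03],[0,0,0]],
  [[0.04,0,0],[0,0,0]],
  [[0,0,0],[0,0,0]],
])

```text
time: 6.4
eef_pos: [0.5175, -0.0687, -0.0013]
tcp_rot: [0.075, 0.703, -0.076, 0.703]
contact_force: [0.1, -0.1, -0.5]
opening: 0.633
```

Emit:
drive_tool([
  [[0,0,0],[0,0,0]],
  [[0,0,0],[0,0,0]],
  [[0,0,0],[0,0,0]],
  [[0,0,0],[0,0,0]],
], grip=-1, newtons=35)

```text
time: 6.8
eef_pos: [0.5183, -0.0687, -0.0005]
tcp_rot: [0.075, 0.702, -0.076, 0.704]
contact_force: [-1.6, -0.3, 2.6]
opening: 0.542
```

```bash
python3 - <<'E'
from h import *
c=cam('wrist'); plan((.5155,-.068,.0),77.7)
a=c['img'][230:420,140:490]; 
cv2.imwrite('pics/z8.png',cv2.convertScaleAbs(cv2.resize(a,None,fx=2.2,fy=2.2,interpolation=cv2.INTER_CUBIC),alpha=1.5,beta=20)[:,:,::-1])
c=cam('side'); cv2.imwrite('pics/s6.png',cv2.resize(c['img'][230:310,310:410],None,fx=7,fy=7,interpolation=cv2.INTER_CUBIC)[:,:,::-1])
E
```

```text
t6.85 pos [ 5.183e-01 -6.870e-02 -5.000e-04] jaw deg 77.7 xaxis [ 0.003 -0.002 -1.   ] q6 -1.68 open 0.542 F [-1.  -1.1  1.2]
shift units now-axes [-0.01  0.   -0.06] target-axes [-0.01  0.   -0.06] turn [-0.02  0.19  0.06]
```

View pics/z8.png

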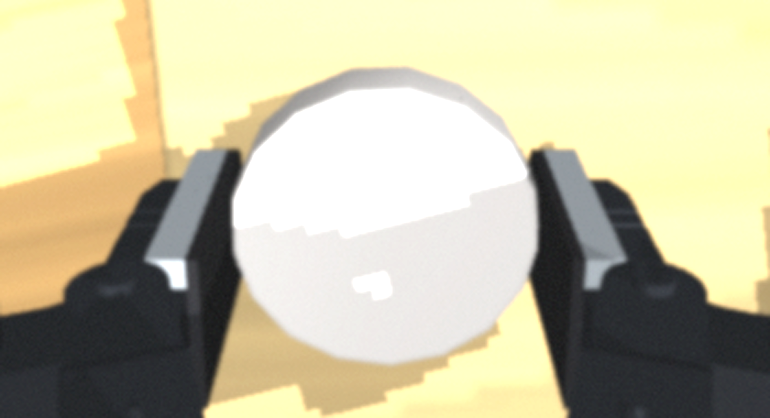

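View pics/s6.png

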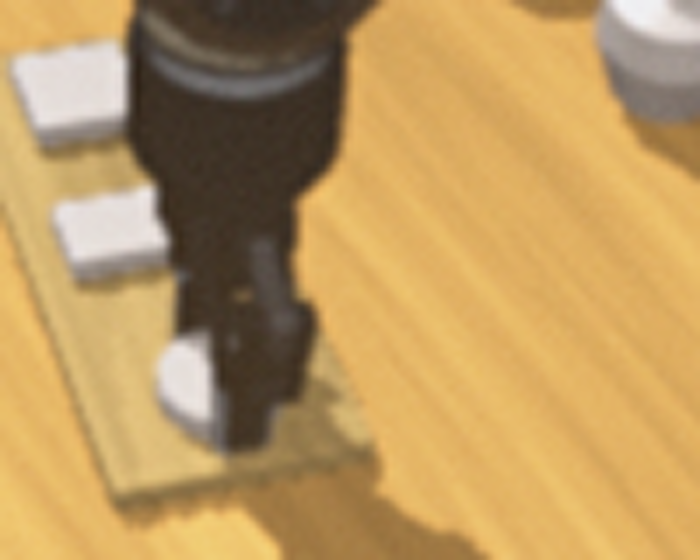

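The jaws stopped at about 46 mm. The closing pads swung forward to roughly 10 mm below the tile's top, which is a good grasp, so I'll lift.

Emit:
drive_tool([
  [[-0.1,0,0],[0,0,0]],
  [[-0.3,0,0],[0,0,0]],
  [[-0.5,0,0],[0,0,0]],
  [[-0.5,0,0],[0,0,0]],
  [[-0.5,0,0],[0,0,0]],
])

```text
time: 7.4
eef_pos: [0.5135, -0.0672, 0.0942]
tcp_rot: [0.076, 0.706, -0.076, 0.7]
contact_force: [0.7, -0.2, 0.0]
opening: 0.539
```

Emit:
drive_tool([
  [[0,0,0],[0,0,0]],
  [[0,0,0],[0,0,0]],
])

```text
time: 7.6
eef_pos: [0.5162, -0.0681, 0.0994]
tcp_rot: [0.075, 0.703, -0.076, 0.703]
contact_force: [-0.5, -0.7, -0.1]
opening: 0.542
```

```bash
python3 - <<'E'
from h import *
c=cam('wrist','w5'); plan((.515,-.26,.10),77.7)
c=cam('side'); cv2.imwrite('pics/s7.png',cv2.resize(c['img'][200:310,300:450],None,fx=5,fy=5,interpolation=cv2.INTER_CUBIC)[:,:,::-1])
E
```

```text
t7.65 pos [ 0.5167 -0.0682  0.0996] jaw deg 77.7 xaxis [ 0.001 -0.002 -1.   ] q6 -1.68 open 0.544 F [ 0.7 -0.7  0.4]
shift units now-axes [-0.   -3.75  0.79] target-axes [-0.01 -3.75  0.78] turn [-0.01  0.08  0.08]
```

View pics/w5.png

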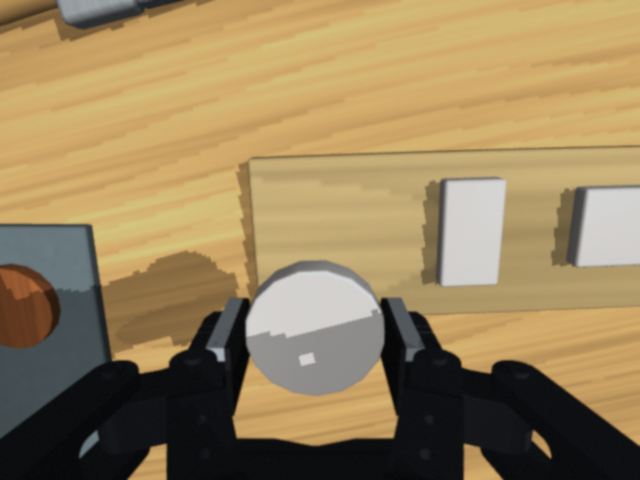

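View pics/s7.png

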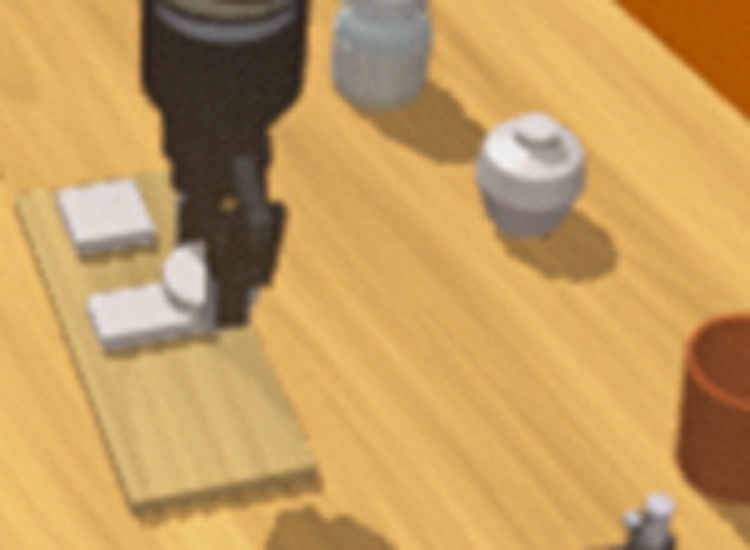

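The tile is lifted level and centred in the jaws, at about (315,328). I'll move to a viewing pose in front of the stand.

Emit:
drive_tool([
  [[-0.4,-0.6,-0.11],[0,0,0]],
  [[-0.4,-0.7,-0.11],[0,0,0]],
  [[-0.3,-0.8,-0.11],[0,0,0]],
  [[-0.2,-0.8,-0.11],[0,0,0]],
  [[-0.1,-0.7,-0.11],[0,0,0]],
])

```text
time: 8.2
eef_pos: [0.4459, -0.2376, 0.1622]
tcp_rot: [0.075, 0.709, -0.071, 0.698]
contact_force: [0.5, -0.4, -0.7]
opening: 0.541
```

Emit:
drive_tool([
  [[0,0,0],[0,0,0]],
  [[0,0,0],[0,0,0]],
])

```text
time: 8.4
eef_pos: [0.4439, -0.2407, 0.1606]
tcp_rot: [0.077, 0.709, -0.073, 0.697]
contact_force: [0.2, 0.2, -0.7]
opening: 0.543
```

```bash
python3 - <<'E'
from h import *
c=cam('wrist','w6'); plan((.515,-.26,.10),77.7)
E
```

```text
t8.45 pos [ 0.4439 -0.2405  0.1605] jaw deg 77.9 xaxis [-0.018  0.008 -1.   ] q6 -2.05 open 0.543 F [ 0.4  0.4 -0.7]
shift units now-axes [ 1.18 -0.09  1.49] target-axes [ 1.21 -0.08  1.47] turn [ 0.19 -1.08 -0.23]
```

View pics/w6.png

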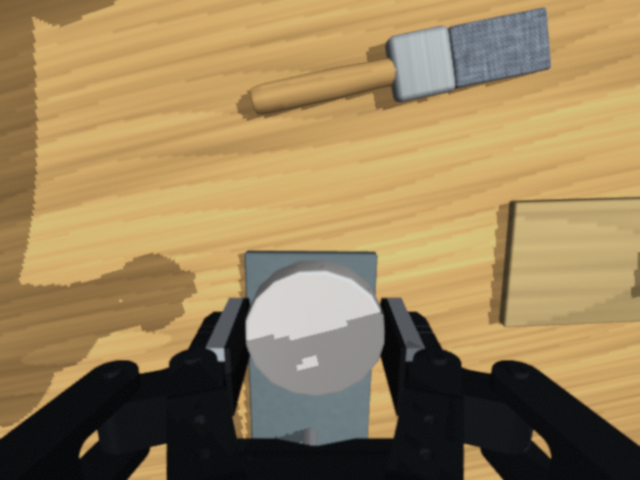

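The held tile hides the pedestal. I'll shift sideways to see it past the fingers.

Emit:
drive_tool([
  [[-0.1,0.5,0],[0,-0.5,0]],
  [[-0.1,0.6,0],[0,-0.5,0]],
  [[0,0.6,0],[0,0,0]],
  [[0,0.3,0],[0,0,0]],
  [[0,0,0],[0,0,0]],
])

```text
time: 8.95
eef_pos: [0.4643, -0.1327, 0.1657]
tcp_rot: [0.076, 0.707, -0.069, 0.7]
contact_force: [-0.3, 0.0, -1.0]
opening: 0.543
```

```bash
python3 - <<'E'
from h import *
cam('wrist');c=cam('wrist','w7'); plan((.515,-.26,.10),77.7)
E
```

```text
t9.05 pos [ 0.4642 -0.1345  0.1658] jaw deg 78.1 xaxis [-0.008  0.01  -1.   ] q6 -1.86 open 0.538 F [ 1.  -1.  -0.2]
shift units now-axes [ 1.28 -2.26  1.53] target-axes [ 1.32 -2.24  1.53] turn [ 0.4  -0.58 -0.49]
```

View pics/w7.png

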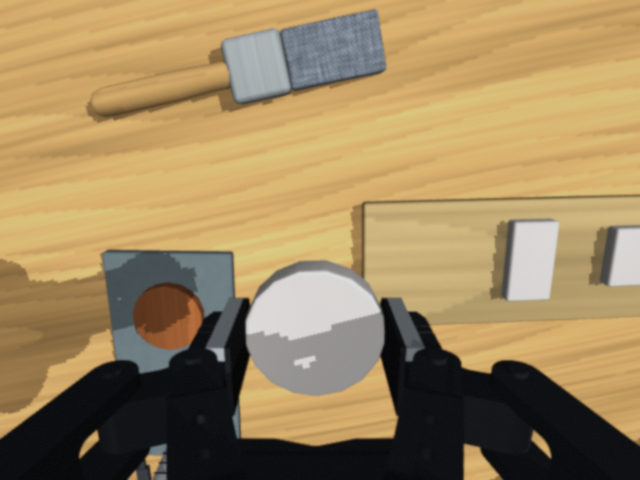

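The pedestal shows at (168,316). I'll fit it, and also locate the held tile relative to the tool.

```bash
python3 - <<'E'
from h import *
c=cam('wrist')
P=fit(c,(115,270,215,365),lambda h:(h[...,0]<14)&(h[...,1]>110)&(h[...,2]>40),.020,'seat')
# slab edge corners
for p in [(104,251),(233,252)]: print(onz(c,*p,.01))
s=ctrl.get_state();R=Rt.from_quat(s['tcp_rot']).as_matrix();p=s['eef_pos']
# held tile: top-face ellipse
im=c['img'][255:400,240:392]; h=cv2.cvtColor(im,cv2.COLOR_RGB2HSV).astype(int)
cv2.imwrite('pics/z9.png',cv2.resize(im,None,fx=4,fy=4)[:,:,::-1])
E
```

```text
seat c [ 513.8 -257.8] axes [51.9 56.7]
[ 0.45537002 -0.29537424  0.01      ]
[ 0.47671814 -0.19901336  0.01      ]
```

View pics/z9.png

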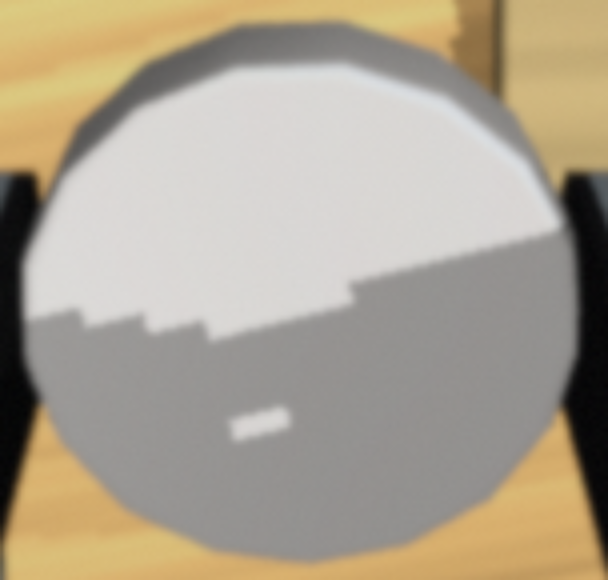

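View pics/m_seat.png

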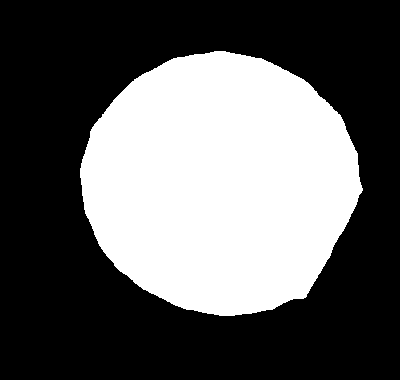

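```bash
python3 - <<'E'
from h import *
plan((.514,-.2585,.12),77.5)
E
```

```text
t9.10 pos [ 0.4643 -0.1353  0.1661] jaw deg 78.0 xaxis [-0.008  0.01  -1.   ] q6 -1.86 open 0.543 F [-0.2 -0.7  0.3]
shift units now-axes [ 0.89 -2.21  1.49] target-axes [ 0.92 -2.19  1.5 ] turn [ 0.52 -0.55 -0.47]
```

Emit:
drive_tool([
  [[0.1,-0.5,0.3],[0.5,-0.5,-0.5]],
  [[0.2,-0.6,0.4],[0,0,0]],
  [[0.2,-0.6,0.4],[0,0,0]],
  [[0.2,-0.3,0.2],[0,0,0]],
  [[0,0,0],[0,0,0]],
])

```text
time: 9.6
eef_pos: [0.5071, -0.2543, 0.1292]
tcp_rot: [0.077, 0.703, -0.078, 0.703]
contact_force: [0.3, 0.7, 0.3]
opening: 0.543
```

Emit:
drive_tool([
  [[0,0,0],[0,0,0]],
  [[0,0,0],[0,0,0]],
])

```text
time: 9.8
eef_pos: [0.5063, -0.2549, 0.1287]
tcp_rot: [0.078, 0.703, -0.079, 0.702]
contact_force: [0.4, 0.7, -0.2]
opening: 0.542
```

```bash
python3 - <<'E'
from h import *
plan((.514,-.2585,.05),77.5)
E
```

```text
t9.80 pos [ 0.5063 -0.2549  0.1287] jaw deg 77.3 xaxis [-0.001 -0.001 -1.   ] q6 -1.99 open 0.542 F [ 0.4  0.7 -0.2]
shift units now-axes [ 1.57 -0.03  0.17] target-axes [ 1.57 -0.04  0.17] turn [-0.23 -0.06  0.07]
```

Emit:
drive_tool([
  [[0.4,-0.02,0.09],[0,0,0]],
  [[0.4,-0.02,0.08],[0,0,0]],
  [[0.3,0,0],[0,0,0]],
  [[0.2,0,0],[0,0,0]],
  [[0,0,0],[0,0,0]],
])

```text
time: 10.3
eef_pos: [0.5149, -0.2568, 0.0651]
tcp_rot: [0.076, 0.702, -0.079, 0.704]
contact_force: [-0.6, -0.5, -0.9]
opening: 0.539
```

```bash
python3 - <<'E'
from h import *
c=cam('wrist');c=cam('wrist','w8'); plan((.514,-.2585,.008),77.5)
c=cam('side'); cv2.imwrite('pics/s8.png',cv2.resize(c['img'][250:370,340:470],None,fx=5,fy=5,interpolation=cv2.INTER_CUBIC)[:,:,::-1])
c=cam('top'); cv2.imwrite('pics/t8.png',cv2.resize(c['img'][160:280,400:530],None,fx=5,fy=5,interpolation=cv2.INTER_CUBIC)[:,:,::-1])
E
```

```text
t10.40 pos [ 0.5159 -0.2576  0.0668] jaw deg 77.4 xaxis [ 0.005 -0.006 -1.   ] q6 -1.99 open 0.541 F [ 0.2 -0.4  0. ]
shift units now-axes [ 1.18 -0.02 -0.04] target-axes [ 1.18 -0.03 -0.03] turn [-0.07  0.36  0.25]
```

View pics/w8.png

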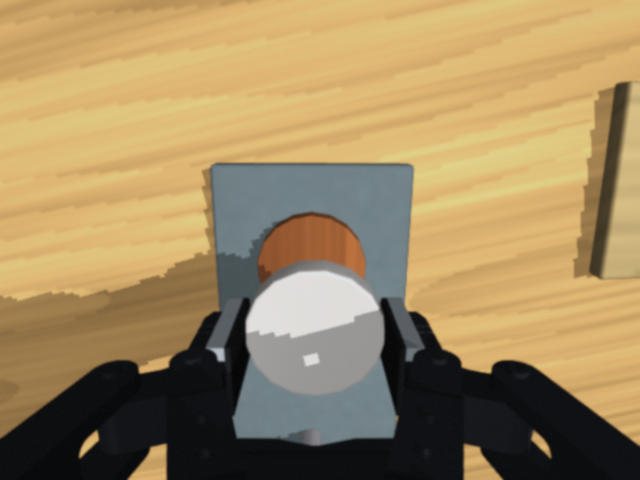

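View pics/s8.png

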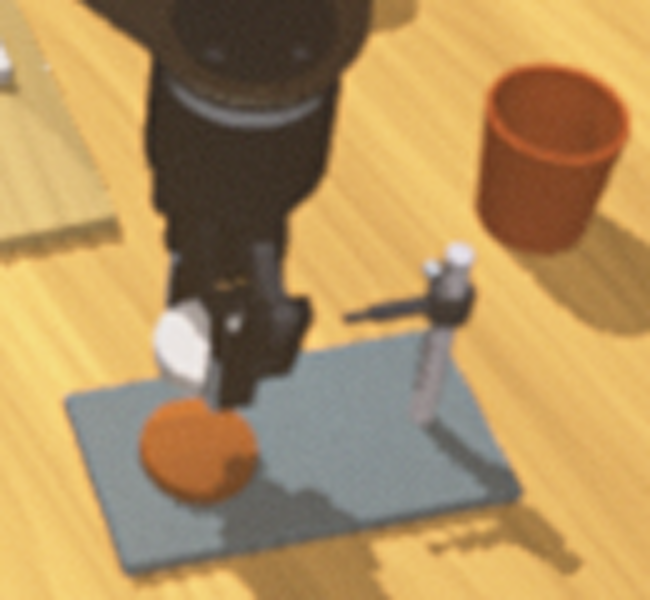

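The pedestal is centred on column 312, against 315 for the tile, and fore-aft it agrees to within 2 mm. I'll keep going down.

Emit:
drive_tool([
  [[0.3,-0.02,-0.03],[0,0.3,0.2]],
  [[0.3,0,0],[0,0,0]],
  [[0.2,0,0],[0,0,0]],
  [[0.1,0,0],[0,0,0]],
  [[0,0,0],[0,0,0]],
])

```text
time: 11.0
eef_pos: [0.5153, -0.2597, 0.0198]
tcp_rot: [0.077, 0.701, -0.078, 0.704]
contact_force: [0.5, -0.2, -0.3]
opening: 0.545
```

```bash
python3 - <<'E'
from h import *
c=cam('wrist');c=cam('wrist','w9'); plan((.514,-.2585,.008),77.5)
c=cam('side'); cv2.imwrite('pics/s9.png',cv2.resize(c['img'][250:370,340:470],None,fx=5,fy=5,interpolation=cv2.INTER_CUBIC)[:,:,::-1])
E
```

```text
t11.10 pos [ 0.5159 -0.2601  0.0208] jaw deg 77.4 xaxis [ 0.005 -0.004 -1.   ] q6 -1.99 open 0.547 F [ 1.   0.5 -0.5]
shift units now-axes [ 0.26  0.02 -0.04] target-axes [ 0.26  0.02 -0.04] turn [-0.1   0.32  0.16]
```

View pics/w9.png

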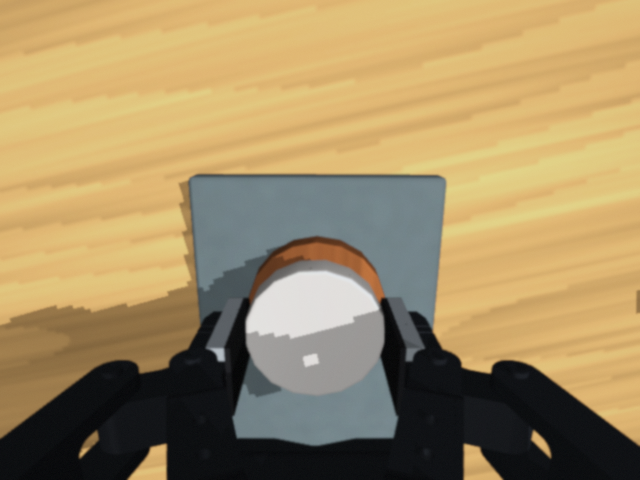

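View pics/s9.png

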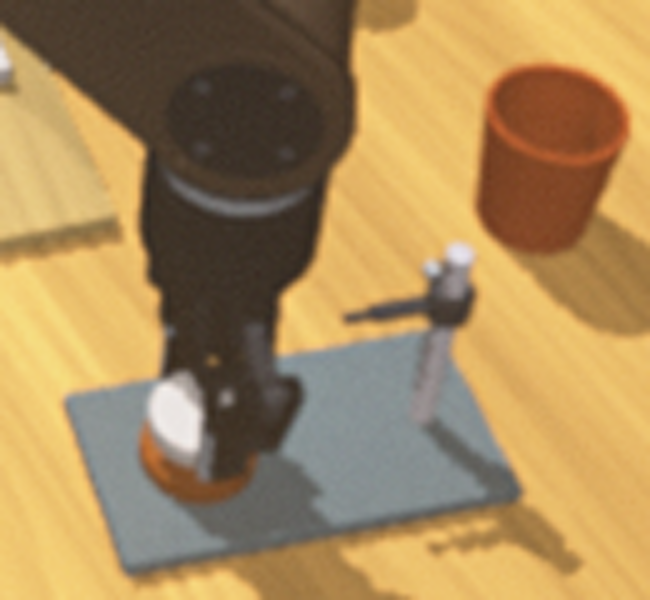

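Alignment is good, with the pedestal at column 317.5 and the tile at 315. Now I'll lower gently, watching the force.

Emit:
drive_tool([
  [[0.1,0.02,-0.03],[0,0.3,0.1]],
  [[0.06,0,0],[0,0,0]],
  [[0.04,0,0],[0,0,0]],
])

```text
time: 11.45
eef_pos: [0.5162, -0.2598, 0.0125]
tcp_rot: [0.076, 0.701, -0.079, 0.704]
contact_force: [-0.0, 0.1, -0.0]
opening: 0.546
```

Emit:
drive_tool([
  [[0.04,0,0],[0,0,0]],
  [[0.02,0,0],[0,0,0]],
])

```text
time: 11.65
eef_pos: [0.5163, -0.2598, 0.0092]
tcp_rot: [0.076, 0.701, -0.079, 0.704]
contact_force: [0.2, 0.5, -0.8]
opening: 0.538
```

Emit:
drive_tool([
  [[0.03,0,-0.03],[0,0.4,0.1]],
  [[0.02,0,0],[0,0,0]],
])

```text
time: 11.85
eef_pos: [0.5148, -0.2595, 0.0075]
tcp_rot: [0.077, 0.704, -0.078, 0.701]
contact_force: [-3.8, 2.5, 9.8]
opening: 0.545
```

```bash
python3 - <<'E'
from h import *
plan((.514,-.2585,.008),77.5)
c=cam('wrist','w10'); plan((.514,-.2585,.008),77.5)
c=cam('side'); cv2.imwrite('pics/s10.png',cv2.resize(c['img'][250:370,340:470],None,fx=5,fy=5,interpolation=cv2.INTER_CUBIC)[:,:,::-1])
E
```

```text
t11.85 pos [ 0.5148 -0.2595  0.0075] jaw deg 77.4 xaxis [-0.004  0.    -1.   ] q6 -1.99 open 0.545 F [-3.8  2.5  9.8]
shift units now-axes [-0.01  0.02 -0.02] target-axes [-0.01  0.02 -0.02] turn [-0.07 -0.22  0.04]
t11.90 pos [ 0.5148 -0.2595  0.0075] jaw deg 77.4 xaxis [-0.004  0.    -1.   ] q6 -1.99 open 0.544 F [-2.1  1.7  4.7]
shift units now-axes [-0.01  0.02 -0.02] target-axes [-0.01  0.02 -0.02] turn [-0.07 -0.22  0.04]
```

View pics/s10.png

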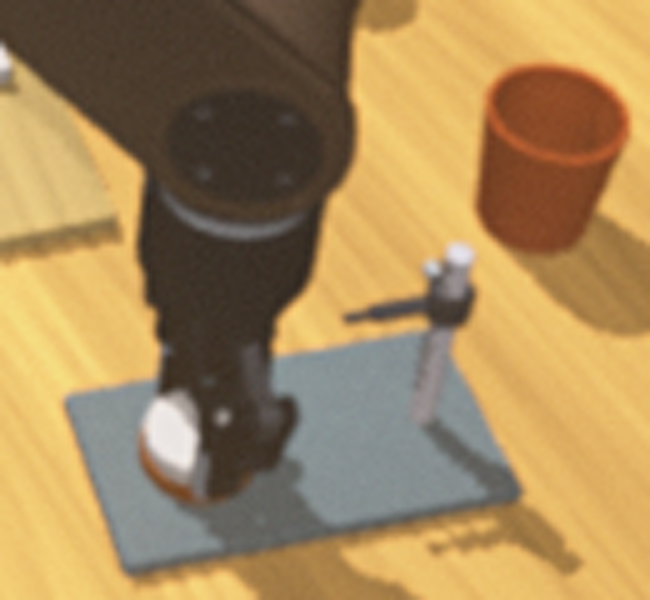

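View pics/w10.png

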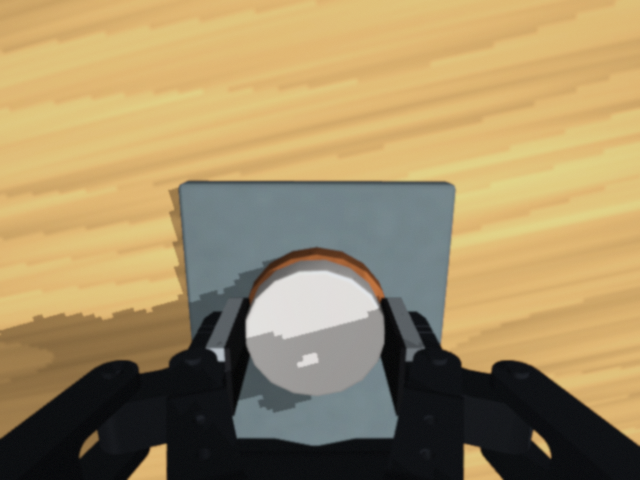

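The tile touched down at the predicted height, with about 5 to 10 N of contact. It looks centred to within 1 to 2 mm, so I'll open the jaws.

Emit:
drive_tool([
  [[0,0,0],[0,0,0]],
  [[0,0,0],[0,0,0]],
  [[0,0,0],[0,0,0]],
], grip=0.4)

```text
time: 12.25
eef_pos: [0.5151, -0.2598, 0.0078]
tcp_rot: [0.077, 0.704, -0.078, 0.702]
contact_force: [-1.0, 0.2, 0.3]
opening: 0.704
```

Emit:
drive_tool([
  [[-0.2,0,0],[0,0,0]],
  [[-0.4,0,0],[0,0,0]],
  [[-0.5,0,0],[0,0,0]],
  [[-0.6,0,0],[0,0,0]],
  [[-0.7,0,0],[0,0,0]],
])

```text
time: 12.75
eef_pos: [0.5118, -0.2571, 0.1266]
tcp_rot: [0.08, 0.708, -0.075, 0.698]
contact_force: [0.2, -0.5, -0.9]
opening: 0.693
```

Emit:
drive_tool([
  [[-0.6,0,-0.3],[0,0,0]],
  [[-0.2,0,-0.5],[0,0,0]],
  [[0,0,-0.5],[0,0,0]],
  [[0,0,0],[0,0,0]],
  [[0,0,0],[0,0,0]],
])

```text
time: 13.25
eef_pos: [0.4515, -0.2459, 0.1807]
tcp_rot: [0.076, 0.702, -0.079, 0.704]
contact_force: [-0.2, -0.9, -0.2]
opening: 0.701
```

```bash
python3 - <<'E'
from h import *
plan((.514,-.2585,.008),77.5)
c=cam('wrist','w11')
c=cam('side'); cv2.imwrite('pics/s11.png',cv2.resize(c['img'][250:370,340:470],None,fx=5,fy=5,interpolation=cv2.INTER_CUBIC)[:,:,::-1])
E
```

```text
t13.25 pos [ 0.4515 -0.2459  0.1807] jaw deg 77.4 xaxis [ 0.002 -0.005 -1.   ] q6 -2.05 open 0.701 F [-0.2 -0.9 -0.2]
shift units now-axes [3.46 0.04 1.26] target-axes [3.45 0.03 1.27] turn [-0.06  0.2   0.27]
```

View pics/s11.png

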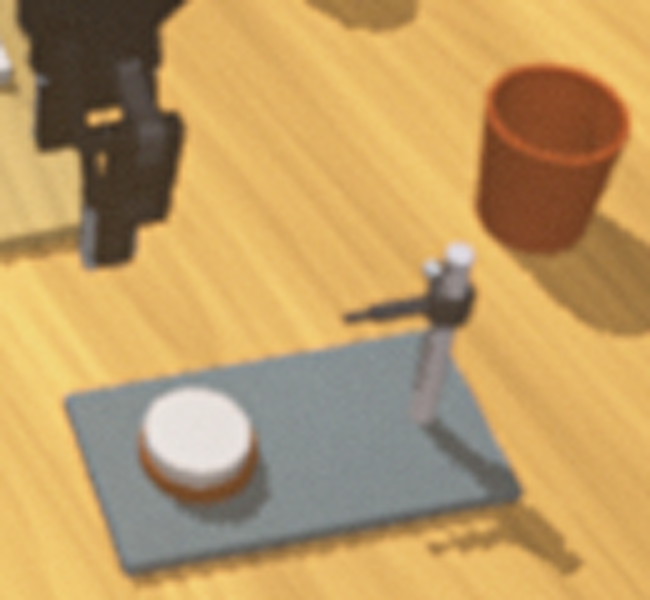

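View pics/w11.png

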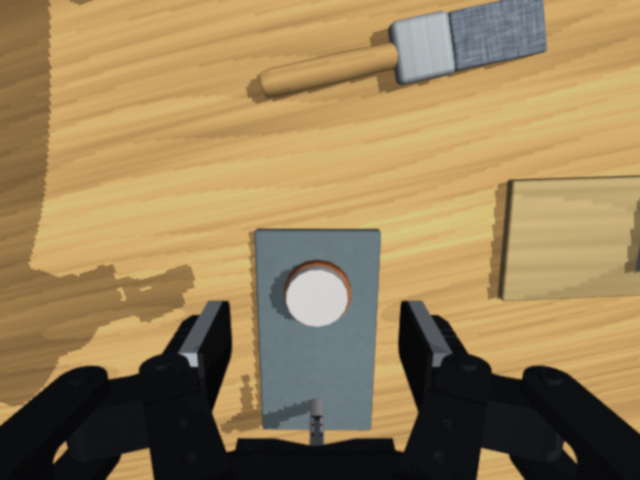

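The tile lies flat and centred on the pedestal, at (317,297). The pointer tip is near (317,400). Now I'll measure the tile centre and the pointer height.

```bash
python3 - <<'E'
from h import *
c=cam('wrist');S=cam('side');T=cam('top')
fit(c,(280,255,355,332),lambda h:(h[...,1]<60)&(h[...,2]>120),.032,'tile')
fit(c,(280,255,355,340),lambda h:(h[...,1]<60)&(h[...,2]>120)|((h[...,0]<14)&(h[...,1]>110)),.026,'both')
fit(S,(365,322,394,350),lambda h:(h[...,1]<70)&(h[...,2]>130),.032,'tileS')
fit(T,(440,205,490,255),lambda h:(h[...,1]<70)&(h[...,2]>130),.032,'tileT')
a=c['img'][370:445,270:370]; cv2.imwrite('pics/z10.png',cv2.convertScaleAbs(cv2.resize(a,None,fx=7,fy=7,interpolation=cv2.INTER_CUBIC),alpha=1.5)[:,:,::-1])
a=S['img'][290:345,395:445]; cv2.imwrite('pics/z11.png',cv2.convertScaleAbs(cv2.resize(a,None,fx=10,fy=10,interpolation=cv2.INTER_CUBIC),alpha=1.3)[:,:,::-1])
a=T['img'][165:215,460:510]; cv2.imwrite('pics/z12.png',cv2.convertScaleAbs(cv2.resize(a,None,fx=10,fy=10,interpolation=cv2.INTER_CUBIC),alpha=1.3)[:,:,::-1])
E
```

```text
tile c [ 511.4 -258.3] axes [61.7 71.8]
both c [ 517.9 -259.6] axes [63.1 82.1]
tileS c [ 515.8 -258.4] axes [61.4 88.3]
tileT c [ 518.4 -255.1] axes [39.3 49.9]
```

View pics/z10.png

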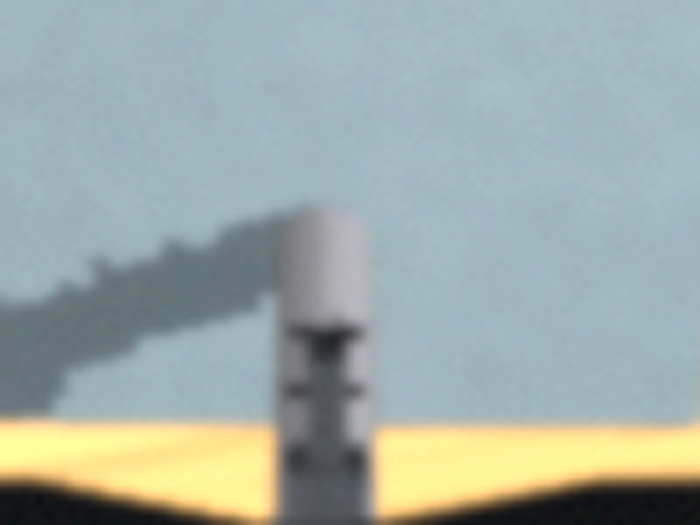

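View pics/z11.png

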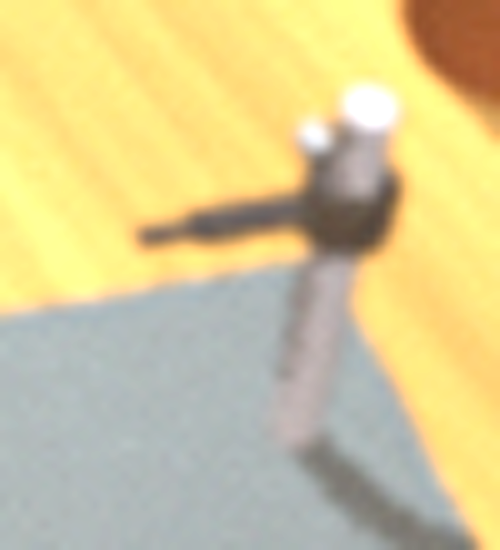

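View pics/z12.png

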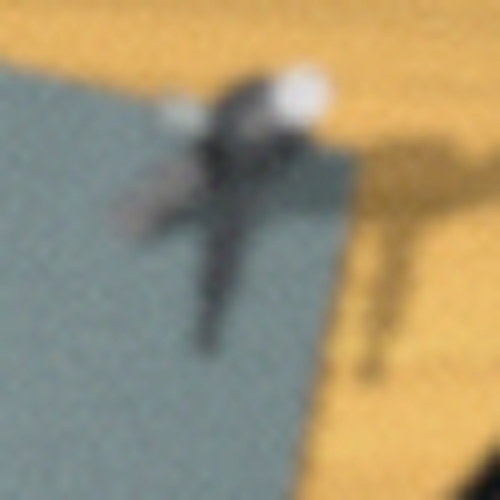

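```bash
python3 - <<'E'
from h import *
c=cam('wrist');S=cam('side');T=cam('top')
B=lambda h:(h[...,1]<40)&(h[...,2]>150)
print(cv2.cvtColor(c['img'][297:298,317:318],cv2.COLOR_RGB2HSV),cv2.cvtColor(c['img'][350:351,317:318],cv2.COLOR_RGB2HSV))
W1=fit(c,(280,255,355,332),B,.032,'tile'); fit(S,(365,322,394,350),B,.032,'tileS'); fit(T,(440,205,490,255),B,.032,'tileT')
print('post front base',onz(c,317,400,.010))
for tile,n in ((T,'T'),):pass
seat=np.array([.5145,-.2590]); d=np.array([np.cos(np.radians(-12.5)),np.sin(np.radians(-12.5))])
for r in (50,110):
  xy=seat+d*r/1000; print(r,xy)
  for cc,n,tip,post in ((S,'S',(408.55,313.15),(395+37-.45,290+10.5-.45)),(T,'T',(480.15,199.75),(460+30.2-.45,165+9.5-.45))):
    for z in (.08,.085,.09,.095,.10,.122): print(n,z,proj(cc,[xy[0],xy[1],z])[0].round(1),'tip',tip,'posttop',post)
E
```

```text
[[[ 23   5 211]]] [[[ 96  40 129]]]
tile c [ 513.3 -259.1] axes [46.7 47.9]
tileS c [ 513.6 -261.3] axes [49.2 54.6]
tileT c [ 518.7 -255.6] axes [35.6 46.1]
post front base [ 0.61778535 -0.28111705  0.01      ]
50 [ 0.5633148  -0.26982198]
S 0.08 [402.1 317.1] tip (408.55, 313.15) posttop (431.55, 300.05)
S 0.085 [402.4 315.6] tip (408.55, 313.15) posttop (431.55, 300.05)
S 0.09 [402.7 314.1] tip (408.55, 313.15) posttop (431.55, 300.05)
S 0.095 [403.  312.6] tip (408.55, 313.15) posttop (431.55, 300.05)
S 0.1 [403.3 311.1] tip (408.55, 313.15) posttop (431.55, 300.05)
S 0.122 [404.6 304.3] tip (408.55, 313.15) posttop (431.55, 300.05)
T 0.08 [477.6 206.2] tip (480.15, 199.75) posttop (489.75, 174.05)
T 0.085 [478.4 205.8] tip (480.15, 199.75) posttop (489.75, 174.05)
T 0.09 [479.1 205.3] tip (480.15, 199.75) posttop (489.75, 174.05)
T 0.095 [479.9 204.9] tip (480.15, 199.75) posttop (489.75, 174.05)
T 0.1 [480.7 204.4] tip (480.15, 199.75) posttop (489.75, 174.05)
T 0.122 [484.3 202.3] tip (480.15, 199.75) posttop (489.75, 174.05)
110 [ 0.62189256 -0.28280836]
S 0.08 [427.4 312.4] tip (408.55, 313.15) posttop (431.55, 300.05)
S 0.085 [427.7 311. ] tip (408.55, 313.15) posttop (431.55, 300.05)
S 0.09 [428.1 309.5] tip (408.55, 313.15) posttop (431.55, 300.05)
S 0.095 [428.5 308. ] tip (408.55, 313.15) posttop (431.55, 300.05)
S 0.1 [428.8 306.5] tip (408.55, 313.15) posttop (431.55, 300.05)
S 0.122 [430.5 299.7] tip (408.55, 313.15) posttop (431.55, 300.05)
T 0.08 [483.  179.8] tip (480.15, 199.75) posttop (489.75, 174.05)
T 0.085 [483.8 179.2] tip (480.15, 199.75) posttop (489.75, 174.05)
T 0.09 [484.6 178.7] tip (480.15, 199.75) posttop (489.75, 174.05)
T 0.095 [485.4 178.1] tip (480.15, 199.75) posttop (489.75, 174.05)
T 0.1 [486.2 177.5] tip (480.15, 199.75) posttop (489.75, 174.05)
T 0.122 [489.9 174.9] tip (480.15, 199.75) posttop (489.75, 174.05)
```

Two findings:
- **Pointer:** its height is about 0.0895 m from both views.
- **Tile:** its centre is at (0.5133,-0.259).

Next I'll rotate the jaw to -6.8°, which lies across the loupe handle, while travelling back.

```bash
python3 - <<'E'
from h import *
plan((.49,.24,.19),-6.8)
E
```

```text
t13.65 pos [ 0.4513 -0.2456  0.1791] jaw deg 77.5 xaxis [-0.    -0.003 -1.   ] q6 -2.05 open 0.706 F [ 0.1 -0.8 -0.1]
shift units now-axes [-0.25  9.65 -1.35] target-axes [-0.22 -0.38 -9.73] turn [84.28  0.16  0.14]
```

Emit:
drive_tool([
  [[-0.1,0,0],[8.4,0,0]],
  [[-0.1,0,0],[8.4,0,0]],
  [[-0.1,0,0],[8.4,0,0]],
  [[-0.1,0,0],[8.4,0,0]],
  [[0,0,0],[8.4,0,0]],
], grip=0.06)

```text
time: 14.15
eef_pos: [0.4517, -0.2452, 0.1978]
tcp_rot: [0.329, 0.626, -0.331, 0.624]
contact_force: [0.1, 0.1, -0.3]
opening: 0.531
```

Emit:
drive_tool([
  [[0,0,0],[8.4,0,0]],
  [[0,0,0],[8.4,0,0]],
  [[0,0,0],[8.4,0,0]],
  [[0,0,0],[8.4,0,0]],
  [[0,0,0],[8,0,0]],
])

```text
time: 14.65
eef_pos: [0.4524, -0.2452, 0.1966]
tcp_rot: [-0.534, -0.464, 0.536, -0.461]
contact_force: [1.0, 0.7, -0.0]
opening: 0.535
```

```bash
python3 - <<'E'
from h import *
plan((.48,.24,.19),-6.8)
E
```

```text
t14.65 pos [ 0.4524 -0.2452  0.1966] jaw deg -8.4 xaxis [-0.005  0.001 -1.   ] q6 -0.55 open 0.535 F [ 1.   0.7 -0. ]
shift units now-axes [ 0.14 -0.86 -9.68] target-axes [ 0.13 -0.6  -9.7 ] turn [-1.56 -0.01  0.3 ]
```

Emit:
drive_tool([
  [[0,-0.05,-0.88],[-1.5,0,0.3]],
  [[0,-0.05,-0.88],[0,0,0]],
  [[0,-0.05,-0.88],[0,0,0]],
  [[0,-0.05,-0.88],[0,0,0]],
  [[0,-0.05,-0.88],[0,0,0]],
])

```text
time: 15.15
eef_pos: [0.4697, -0.024, 0.1959]
tcp_rot: [-0.532, -0.465, 0.532, -0.466]
contact_force: [0.7, 0.2, 0.2]
opening: 0.532
```

Emit:
drive_tool([
  [[0,-0.05,-0.88],[0,0,0]],
  [[0,-0.05,-0.88],[0,0,0]],
  [[0,-0.05,-0.88],[0,0,0]],
  [[0,-0.05,-0.88],[0,0,0]],
  [[0,-0.05,-0.8],[0,0,0]],
])

```text
time: 15.65
eef_pos: [0.4857, 0.2018, 0.1957]
tcp_rot: [0.532, 0.465, -0.532, 0.467]
contact_force: [0.3, -1.0, 0.1]
opening: 0.529
```

Emit:
drive_tool([
  [[0,0,-0.4],[0,0,0]],
  [[0,0,0],[0,0,0]],
  [[0,0,0],[0,0,0]],
])

```text
time: 15.95
eef_pos: [0.4877, 0.2274, 0.1947]
tcp_rot: [-0.53, -0.468, 0.53, -0.468]
contact_force: [0.3, -0.3, -0.2]
opening: 0.527
```

```bash
python3 - <<'E'
from h import *
cam('wrist','w12');plan((.4793,.2755,.10),-6.8)
E
```

```text
t16.00 pos [0.4877 0.227  0.1947] jaw deg -7.2 xaxis [ 0. -0. -1.] q6 0.37 open 0.530 F [-0.2  0.2 -0.3]
shift units now-axes [ 1.89 -0.29 -0.94] target-axes [ 1.89 -0.28 -0.94] turn [-0.35  0.02 -0.03]
```

View pics/w12.png

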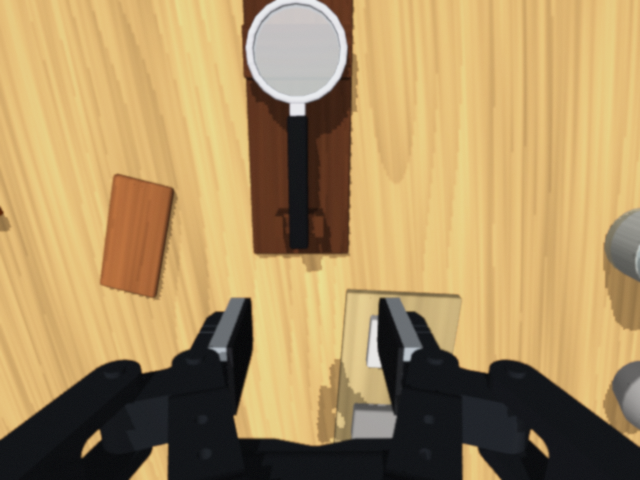

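The loupe lens is at (297,50). The handle runs from (298,115) to (299,248), nearly along the image column. I'll fit both.

```bash
python3 - <<'E'
from h import *
c=cam('wrist')
L=fit(c,(240,0,352,100),G,.042,'lens')
# handle edges row-wise
hsv=cv2.cvtColor(c['img'],cv2.COLOR_RGB2HSV)
P=[]
for v in range(122,205,4):
    r=hsv[v,275:320,2].astype(float); idx=np.where(r<32)[0]+275
    P.append(onz(c,(idx.min()+idx.max())/2,v,.048)[:2]); 
P=np.array(P); l=cv2.fitLine((P*1000).astype(np.float32),cv2.DIST_HUBER,0,.01,.01).ravel(); print(l,np.degrees(np.arctan2(l[1],l[0])))
print('ends',onz(c,297.5,115.5,.048),onz(c,299,249,.048), 'ring far/near', onz(c,297,0,.042),onz(c,297,103,.042), 'lr',onz(c,246,50,.042),onz(c,348,50,.042))
E
```

```text
lens c [488.2 340.9] axes [65.3 68.9]
[1.19251885e-01 9.92864013e-01 4.80160400e+02 2.70825256e+02] 83.15107
ends [0.48382662 0.29922396 0.048     ] [0.47210165 0.2054925  0.048     ] ring far/near [0.49304171 0.37116454 0.042     ] [0.48437573 0.30746803 0.042     ] lr [0.45534427 0.34538512 0.042     ] [0.52253992 0.33682784 0.042     ]
```

View pics/m_lens.png

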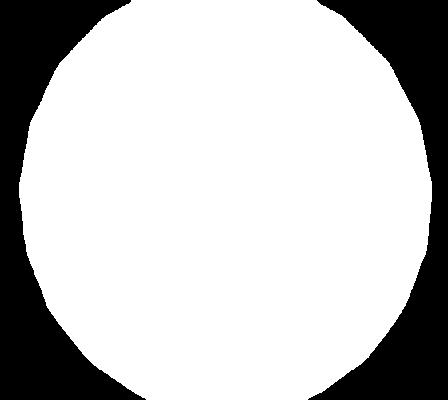

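```bash
python3 - <<'E'
from h import *
plan((.481,.2765,.07),-6.8)
E
```

```text
t16.05 pos [0.4878 0.2265 0.1948] jaw deg -7.2 xaxis [ 0.001 -0.    -1.   ] q6 0.37 open 0.534 F [ 0.3 -0.7  0.4]
shift units now-axes [ 2.5  -0.26 -0.98] target-axes [ 2.5  -0.25 -0.98] turn [-0.41  0.02 -0.04]
```

Emit:
drive_tool([
  [[0.3,-0.1,-0.4],[-0.4,0,0]],
  [[0.5,-0.1,-0.4],[0,0,0]],
  [[0.7,-0.05,-0.18],[0,0,0]],
  [[0.6,0,0],[0,0,0]],
  [[0.3,0,0],[0,0,0]],
])

```text
time: 16.55
eef_pos: [0.4872, 0.2726, 0.0764]
tcp_rot: [0.535, 0.464, -0.528, 0.469]
contact_force: [0.1, -0.1, -1.0]
opening: 0.531
```

Emit:
drive_tool([
  [[0,0,0],[0,0,0]],
  [[0,0,0],[0,0,0]],
])

```text
time: 16.75
eef_pos: [0.4859, 0.2697, 0.0738]
tcp_rot: [0.534, 0.464, -0.53, 0.468]
contact_force: [0.5, 0.2, -0.7]
opening: 0.531
```

```bash
python3 - <<'E'
from h import *
cam('wrist','w13');plan((.481,.2765,.021),-6.8)
E
```

```text
t16.80 pos [0.486  0.2697 0.074 ] jaw deg -7.6 xaxis [ 0.007 -0.001 -1.   ] q6 0.46 open 0.533 F [-0.  -0.4 -1. ]
shift units now-axes [ 1.06 -0.12 -0.12] target-axes [ 1.06 -0.11 -0.12] turn [-0.79 -0.01 -0.39]
```

View pics/w13.png

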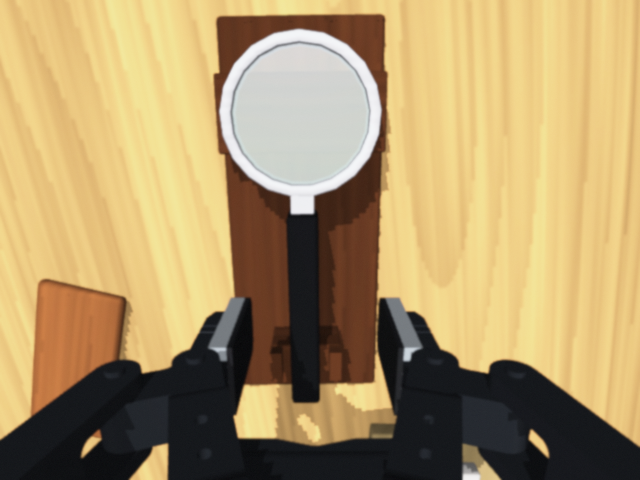

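```bash
python3 - <<'E'
from h import *
c=cam('wrist')
fit(c,(212,25,390,192),lambda h:(h[...,1]<60)&(h[...,2]>125),.042,'lens')
hsv=cv2.cvtColor(c['img'],cv2.COLOR_RGB2HSV);P=[]
for v in range(222,325,4):
    r=hsv[v,280:330,2].astype(float); idx=np.where(r<32)[0]+280
    P.append(onz(c,(idx.min()+idx.max())/2,v,.048)[:2]); 
P=np.array(P); l=cv2.fitLine((P*1000).astype(np.float32),cv2.DIST_HUBER,0,.01,.01).ravel(); print(l,np.degrees(np.arctan2(l[1],l[0])))
print('ends',onz(c,303,214,.048),onz(c,306,401,.048),'rest end',onz(c,310,383,.008),onz(c,300,16,.008))
E
```

```text
lens c [488.2 341.5] axes [66.7 67.7]
[1.1868552e-01 9.9293190e-01 4.8060205e+02 2.7710706e+02] 83.18375
ends [0.4838861  0.30099541 0.048     ] [0.47208622 0.20724131 0.048     ] rest end [0.47152558 0.18958895 0.008     ] [0.49367693 0.38618186 0.008     ]
```

View pics/m_lens.png

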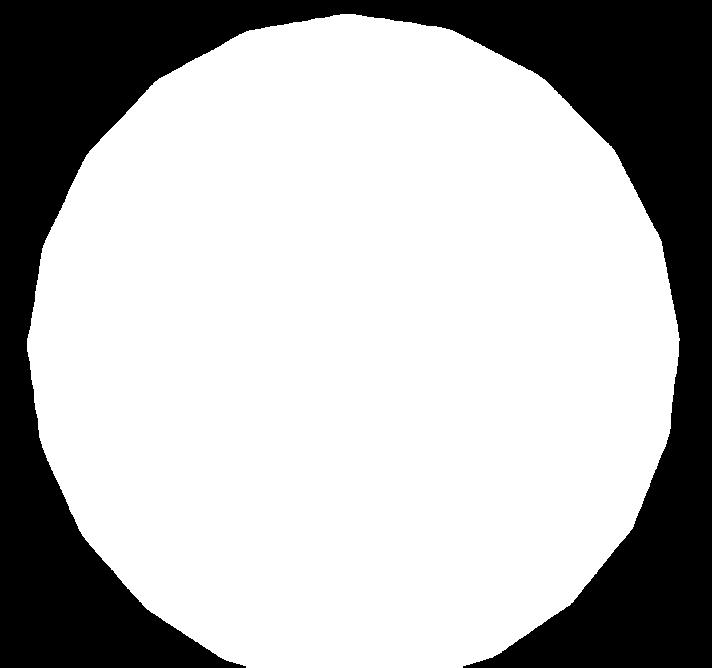

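The lens is at (0.488,0.341), the grip point at (0.4806,0.277) and the handle angle is 83.2°. I'll go down around the handle.

Emit:
drive_tool([
  [[0.25,-0.06,-0.07],[-0.7,0,-0.4]],
  [[0.25,-0.06,-0.07],[0,0,0]],
  [[0.2,0,0],[0,0,0]],
  [[0.1,0,0],[0,0,0]],
  [[0,0,0],[0,0,0]],
])

```text
time: 17.35
eef_pos: [0.483, 0.2789, 0.0342]
tcp_rot: [0.531, 0.469, -0.527, 0.47]
contact_force: [-0.1, -0.8, -0.3]
opening: 0.533
```

```bash
python3 - <<'E'
from h import *
cam('wrist');cam('wrist','w14');plan((.4806,.277,.021),-6.8)
E
```

```text
t17.45 pos [0.4835 0.2791 0.0351] jaw deg -6.8 xaxis [ 0.007  0.003 -1.   ] q6 0.46 open 0.532 F [ 0.5  0.8 -0.4]
shift units now-axes [ 0.28 -0.06  0.05] target-axes [ 0.28 -0.05  0.05] turn [-0.03 -0.22 -0.38]
```

View pics/w14.png

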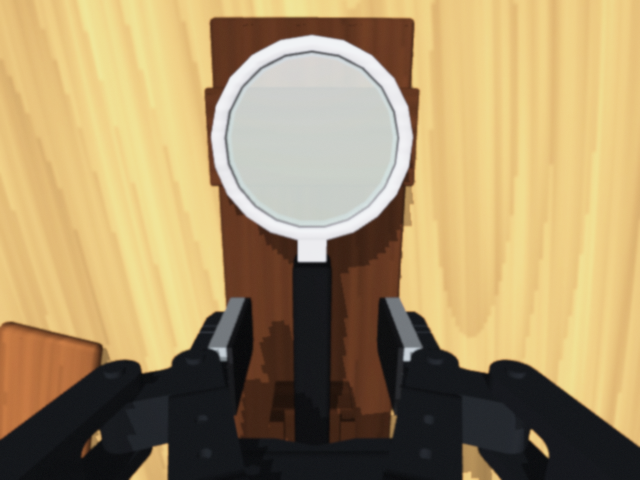

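The handle is centred between the jaws, at column 312 against 315. I'll lower further and narrow the jaws to about 26 mm before the final look.

Emit:
drive_tool([
  [[0.15,-0.05,0.05],[0,-0.2,-0.4]],
  [[0.12,0,0],[0,0,0]],
  [[0.05,0,0],[0,0,0]],
  [[0.02,0,0],[0,0,0]],
  [[0,0,0],[0,0,0]],
], grip=-0.38)

```text
time: 17.95
eef_pos: [0.4814, 0.2768, 0.0175]
tcp_rot: [0.529, 0.469, -0.529, 0.469]
contact_force: [0.1, -1.0, 0.3]
opening: 0.312
```

```bash
python3 - <<'E'
from h import *
cam('wrist','w15');plan((.4806,.277,.021),-6.8)
c=cam('side'); cv2.imwrite('pics/s15.png',cv2.resize(c['img'][170:250,230:330],None,fx=7,fy=7,interpolation=cv2.INTER_CUBIC)[:,:,::-1])
E
```

```text
t18.00 pos [0.4815 0.2769 0.0176] jaw deg -6.8 xaxis [ 0.001  0.001 -1.   ] q6 0.46 open 0.310 F [ 0.3 -0.1 -0.1]
shift units now-axes [-0.07 -0.02 -0.  ] target-axes [-0.07 -0.02 -0.  ] turn [-0.05 -0.06 -0.05]
```

View pics/w15.png

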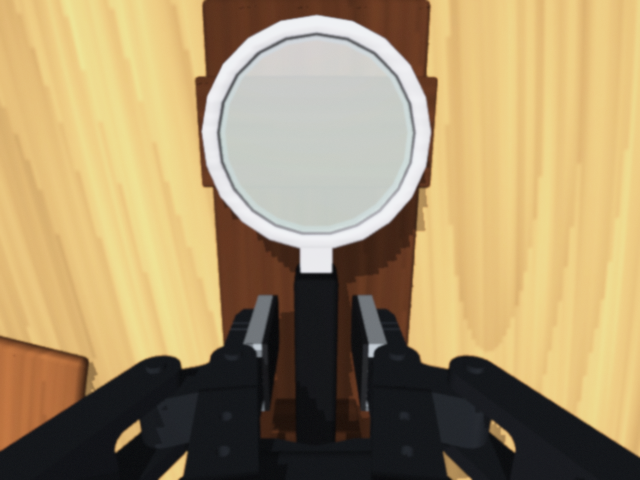

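View pics/s15.png

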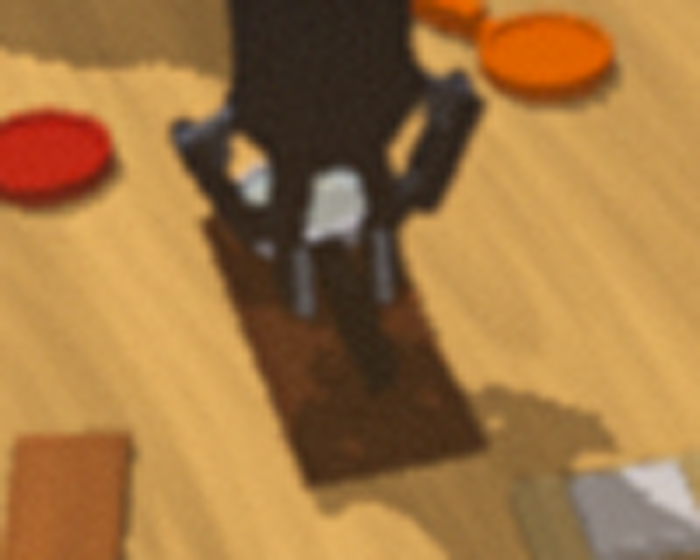

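The tips are about 12 mm below the handle's top and centred on it. I'll go 3 mm lower, then grip.

Emit:
drive_tool([
  [[0.05,-0.02,0],[0,0,0]],
  [[0.03,0,0],[0,0,0]],
  [[0,0,0],[0,0,0]],
])

```text
time: 18.35
eef_pos: [0.4809, 0.2772, 0.014]
tcp_rot: [0.53, 0.469, -0.528, 0.469]
contact_force: [-0.7, -0.4, 0.2]
opening: 0.309
```

Emit:
drive_tool([
  [[0,0,0],[0,0,0]],
  [[0,0,0],[0,0,0]],
  [[0,0,0],[0,0,0]],
  [[0,0,0],[0,0,0]],
], grip=-1, newtons=80)

```text
time: 18.75
eef_pos: [0.4812, 0.2773, 0.0143]
tcp_rot: [0.53, 0.469, -0.528, 0.47]
contact_force: [0.2, 0.1, 0.3]
opening: 0.145
```

```bash
python3 - <<'E'
from h import *
c=cam('wrist','w16');plan((.4806,.277,.021),-6.8)
fit(c,(190,0,440,246),lambda h:(h[...,1]<60)&(h[...,2]>125),.042,'lens')
E
```

```text
t18.80 pos [0.4812 0.2773 0.0143] jaw deg -6.8 xaxis [ 0.003  0.002 -1.   ] q6 0.46 open 0.148 F [-1.1 -0.1  0.2]
shift units now-axes [-0.13 -0.01  0.01] target-axes [-0.13 -0.01  0.01] turn [-0.04 -0.11 -0.16]
lens c [487.6 341.8] axes [66.2 67.4]
```

View pics/w16.png

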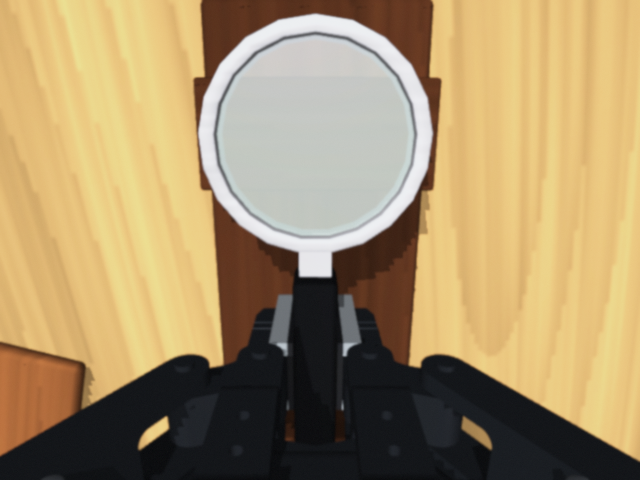

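Gripped: the jaws stopped at about 12.5 mm and the lens did not move, at (0.4876,0.3418). Lifting.

Emit:
drive_tool([
  [[-0.1,0,0],[0,0,0]],
  [[-0.2,0,0],[0,0,0]],
  [[-0.3,0,0],[0,0,0]],
  [[-0.4,0,0],[0,0,0]],
  [[-0.5,0,0],[0,0,0]],
])

```text
time: 19.3
eef_pos: [0.4777, 0.276, 0.09]
tcp_rot: [-0.527, -0.47, 0.531, -0.468]
contact_force: [0.2, 0.7, 0.2]
opening: 0.146
```

Emit:
drive_tool([
  [[-0.5,0,0],[0,0,0]],
  [[-0.5,0,0],[0,0,0]],
  [[-0.4,0,0],[0,0,0]],
  [[0,0,0],[0,0,0]],
  [[0,0,0],[0,0,0]],
])

```text
time: 19.8
eef_pos: [0.4807, 0.2772, 0.1736]
tcp_rot: [0.532, 0.468, -0.526, 0.47]
contact_force: [-0.2, -1.0, -0.8]
opening: 0.146
```

```bash
python3 - <<'E'
from h import *
c=cam('wrist','w17');plan((.5076,-.3235,.16),-6.8)
c=cam('side','s17')
E
```

```text
t19.85 pos [0.4809 0.2773 0.1736] jaw deg -6.8 xaxis [ 0.009  0.003 -1.   ] q6 0.46 open 0.147 F [ 0.1 -0.5 -1.1]
shift units now-axes [ 0.24  1.95 11.87] target-axes [ 0.27  1.95 11.87] turn [-0.02 -0.25 -0.47]
```

View pics/w17.png

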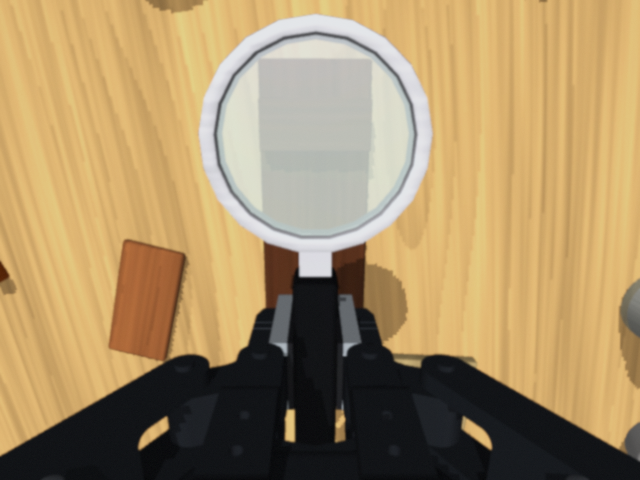

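View pics/s17.png

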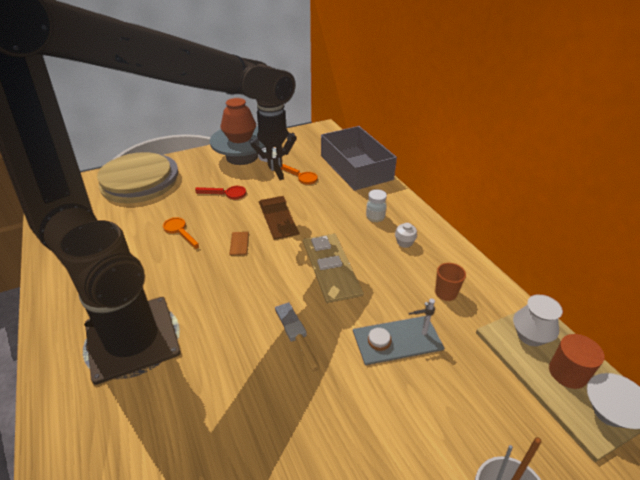

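The loupe is held in the same place in the hand as before, with the ring spanning rows 15 to 250. I'll travel to above the stand.

Emit:
drive_tool([
  [[0,0.05,0.3],[0,-0.2,-0.5]],
  [[0,0.1,0.6],[0,0,0]],
  [[0,0.14,0.85],[0,0,0]],
  [[0,0.14,0.85],[0,0,0]],
  [[0,0.14,0.85],[0,0,0]],
])

```text
time: 20.4
eef_pos: [0.4844, 0.0974, 0.1657]
tcp_rot: [-0.522, -0.475, 0.531, -0.469]
contact_force: [0.3, -0.3, -0.8]
opening: 0.145
```

Emit:
drive_tool([
  [[0,0.14,0.85],[0,0,0]],
  [[0,0.14,0.85],[0,0,0]],
  [[0,0.14,0.85],[0,0,0]],
  [[0,0.14,0.85],[0,0,0]],
  [[0,0.14,0.85],[0,0,0]],
])

```text
time: 20.9
eef_pos: [0.4889, -0.1295, 0.159]
tcp_rot: [-0.519, -0.479, 0.535, -0.465]
contact_force: [0.4, -0.0, -0.6]
opening: 0.146
```

```bash
python3 - <<'E'
from h import *
plan((.5076,-.3235,.16),-6.8)
E
```

```text
t20.90 pos [ 0.4889 -0.1295  0.159 ] jaw deg -6.3 xaxis [-0.03 -0.   -1.  ] q6 -0.34 open 0.146 F [ 0.4 -0.  -0.6]
shift units now-axes [-0.03  0.8   3.82] target-axes [-0.02  0.83  3.81] turn [0.47 0.21 1.69]
```

Emit:
drive_tool([
  [[-0.1,0.2,0.8],[0.5,0.2,1.0]],
  [[-0.1,0.2,0.8],[0,0,0.7]],
  [[0,0.15,0.7],[0,0,0]],
  [[0,0.15,0.6],[0,0,0]],
  [[0,0.1,0.4],[0,0,0]],
])

```text
time: 21.4
eef_pos: [0.5009, -0.3103, 0.1606]
tcp_rot: [-0.529, -0.472, 0.532, -0.463]
contact_force: [-0.2, -0.2, -0.7]
opening: 0.146
```

Emit:
drive_tool([
  [[0,0,0],[0,0,0]],
  [[0,0,0],[0,0,0]],
  [[0,0,0],[0,0,0]],
])

```text
time: 21.7
eef_pos: [0.4972, -0.3124, 0.1564]
tcp_rot: [-0.53, -0.474, 0.534, -0.458]
contact_force: [0.5, 0.1, -1.0]
opening: 0.146
```

```bash
python3 - <<'E'
from h import *
cam('wrist','w18');plan((.5076,-.3235,.10),-6.8)
E
```

```text
t21.75 pos [ 0.4972 -0.3121  0.1564] jaw deg -7.5 xaxis [-0.019  0.012 -1.   ] q6 -0.60 open 0.144 F [ 0.6  1.2 -0.9]
shift units now-axes [1.12 0.26 0.21] target-axes [1.13 0.23 0.2 ] turn [-0.74 -0.56  1.16]
```

View pics/w18.png

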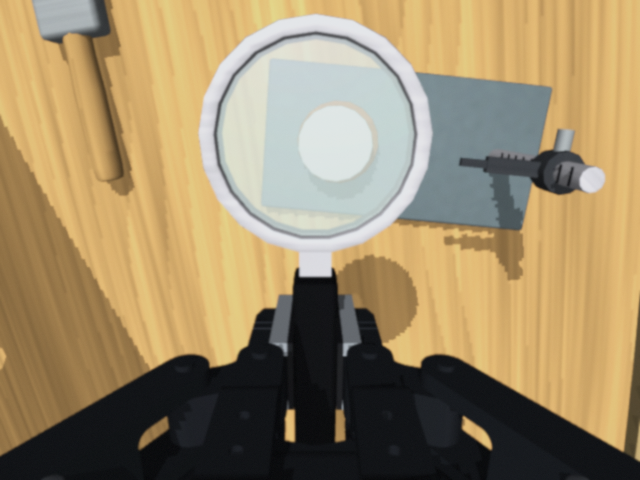

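The tile at (337,143) and the pointer tip at (460,161) are both visible from here. I'll triangulate the tip using the wrist view as well.

```bash
python3 - <<'E'
from h import *
c=cam('wrist');S=cam('side');T=cam('top')
cv2.imwrite('pics/z18.png',cv2.resize(c['img'][85:220,285:455],None,fx=4,fy=4,interpolation=cv2.INTER_CUBIC)[:,:,::-1])
cv2.imwrite('pics/z19.png',cv2.resize(c['img'][130:210,440:620],None,fx=4,fy=4,interpolation=cv2.INTER_CUBIC)[:,:,::-1])
print('tile',onz(c,337,143,.032)); 
rs=[ray(c,460,161),ray(S,408.55,313.15),ray(T,480.15,199.75)]
def tri(rs):
    A=sum(np.eye(3)-np.outer(d,d)/(d@d) for o,d in rs);b=sum((np.eye(3)-np.outer(d,d)/(d@d))@o for o,d in rs);return np.linalg.solve(A,b)
print(tri(rs[:2]),tri([rs[0],rs[2]]),tri(rs),tri(rs[1:]))
for z in (.08,.085,.09,.095): print(z,onz(c,460,161,z),'posttop z.122',onz(c,592,180,.122))
E
```

```text
tile [ 0.51469409 -0.25837246  0.032     ]
[ 0.57562559 -0.27242195  0.08923626] [ 0.57504461 -0.27220715  0.08925262] [ 0.57560917 -0.27244885  0.08928933] [ 0.57613149 -0.27267656  0.08949873]
0.08 [ 0.5772193  -0.27319295  0.08      ] posttop z.122 [ 0.62265332 -0.28306736  0.122     ]
0.085 [ 0.57571962 -0.27252542  0.085     ] posttop z.122 [ 0.62265332 -0.28306736  0.122     ]
0.09 [ 0.57421993 -0.2718579   0.09      ] posttop z.122 [ 0.62265332 -0.28306736  0.122     ]
0.095 [ 0.57272024 -0.27119038  0.095     ] posttop z.122 [ 0.62265332 -0.28306736  0.122     ]
```

View pics/z18.png

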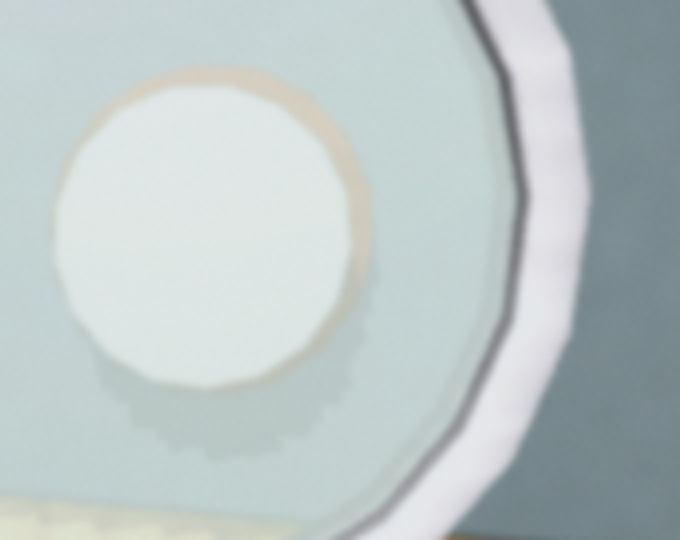

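View pics/z19.png

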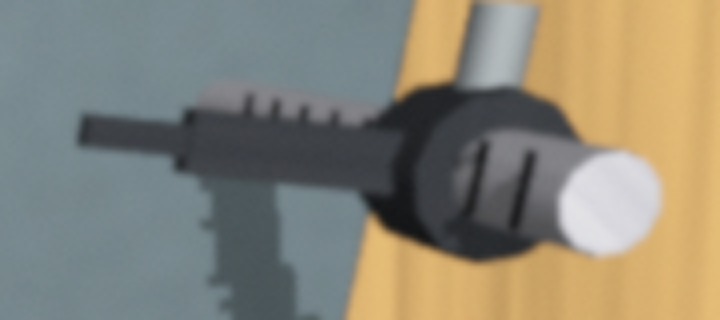

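The pointer tip is at z=0.0893 in all view pairs and the tile at (0.5144,-0.2585). I'll lower the loupe into place.

Emit:
drive_tool([
  [[0.2,0.08,0.07],[-0.7,-0.5,0.6]],
  [[0.4,0.08,0.07],[0,0,0.5]],
  [[0.4,0.06,0.05],[0,0,0]],
  [[0.3,0,0],[0,0,0]],
  [[0.15,0,0],[0,0,0]],
])

```text
time: 22.4
eef_pos: [0.511, -0.3212, 0.0868]
tcp_rot: [0.528, 0.468, -0.527, 0.475]
contact_force: [0.1, 0.3, -1.7]
opening: 0.142
```

Emit:
drive_tool([
  [[0,0,0],[0,0,0]],
  [[0,0,0],[0,0,0]],
  [[0,0,0],[0,0,0]],
])

```text
time: 22.7
eef_pos: [0.5109, -0.3202, 0.0866]
tcp_rot: [0.528, 0.469, -0.526, 0.474]
contact_force: [0.6, -0.5, -0.4]
opening: 0.146
```

```bash
python3 - <<'E'
from h import *
cam('wrist','w20');plan((.5077,-.3229,.0676),-6.8)
E
```

```text
t22.75 pos [ 0.5111 -0.3204  0.0868] jaw deg -6.4 xaxis [ 0.007 -0.005 -1.   ] q6 -0.62 open 0.145 F [-0.3 -1.1 -0. ]
shift units now-axes [ 0.38 -0.06  0.06] target-axes [ 0.38 -0.06  0.06] turn [ 0.43  0.26 -0.44]
```

View pics/w20.png

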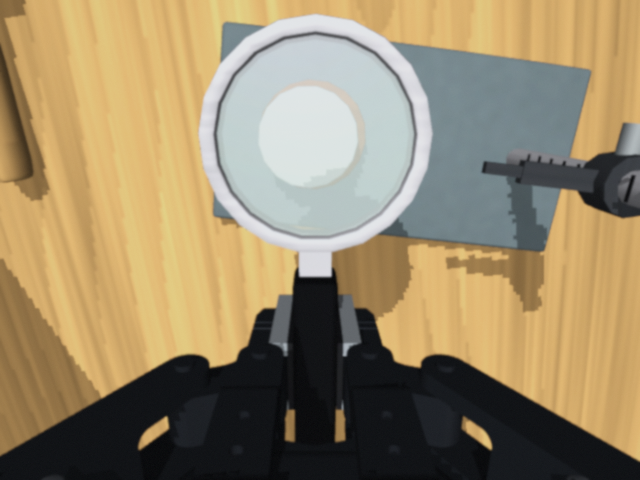

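Emit:
drive_tool([
  [[0.18,-0.03,0.03],[0.4,0.3,-0.4]],
  [[0.12,-0.03,0.03],[0,0,0]],
  [[0.07,0,0],[0,0,0]],
  [[0,0,0],[0,0,0]],
  [[0,0,0],[0,0,0]],
])

```text
time: 23.25
eef_pos: [0.508, -0.3242, 0.0682]
tcp_rot: [0.529, 0.469, -0.528, 0.47]
contact_force: [0.1, 0.1, -0.1]
opening: 0.144
```

```bash
python3 - <<'E'
from h import *
c=cam('wrist','w21');plan((.5077,-.3229,.0676),-6.8)
S=cam('side','s21');T=cam('top')
cv2.imwrite('pics/z21.png',cv2.resize(S['img'][250:370,340:470],None,fx=5,fy=5,interpolation=cv2.INTER_CUBIC)[:,:,::-1])
cv2.imwrite('pics/z22.png',cv2.resize(T['img'][160:280,400:530],None,fx=5,fy=5,interpolation=cv2.INTER_CUBIC)[:,:,::-1])
E
```

```text
t23.30 pos [ 0.508  -0.3241  0.0681] jaw deg -6.8 xaxis [ 0.002 -0.001 -1.   ] q6 -0.62 open 0.147 F [ 0.3  0.  -0.9]
shift units now-axes [ 0.01 -0.01 -0.02] target-axes [ 0.01 -0.01 -0.02] turn [-0.03  0.02 -0.12]
```

View pics/w21.png

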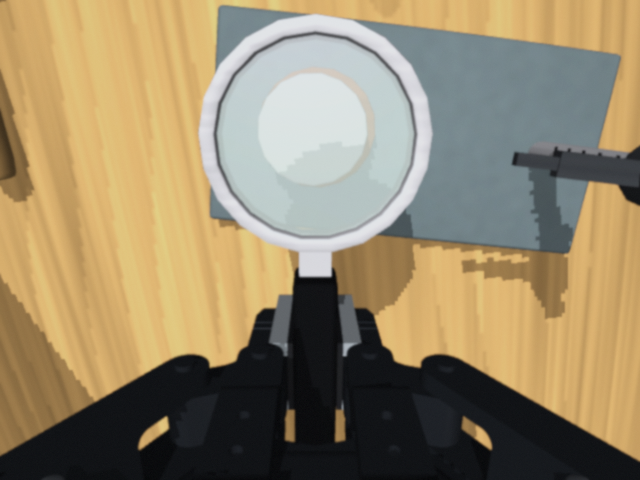

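View pics/z21.png

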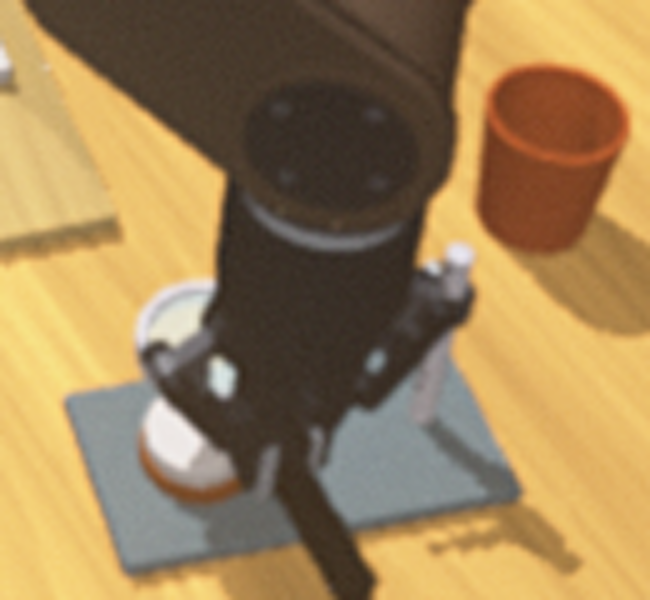

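View pics/z22.png

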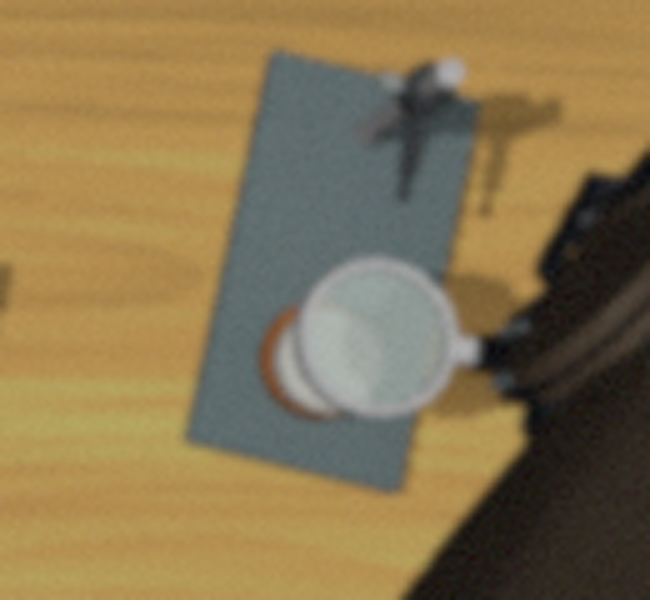

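The ring is centred at about (316,132) in the wrist view and (475.2,227) in the top view, and the tile is at (313,127) through the lens. Now a numeric check.

```bash
python3 - <<'E'
from h import *
c=cam('wrist');T=cam('top')
B=lambda h:(h[...,1]<45)&(h[...,2]>130)
P=fit(c,(190,0,440,246),lambda h:(h[...,1]<28)&(h[...,2]>140),.0956,'ringW')
fit(T,(458,208,491.0.__int__(),246),lambda h:(h[...,1]<70)&(h[...,2]>95),.0956,'ringT')
print('tile',onz(c,313,127.5,.032), 'ring top',onz(T,475.2,227,.0956))
def tri(rs):
    A=sum(np.eye(3)-np.outer(d,d)/(d@d) for o,d in rs);b=sum((np.eye(3)-np.outer(d,d)/(d@d))@o for o,d in rs);return np.linalg.solve(A,b)
print('tri ring', tri([ray(c,316,132),ray(T,475.2,227)]))
print('tip',[onz(c,515,158,z).round(4) for z in (.085,.0893,.094)])
for z in (.032,.032): pass
print('tile top cam edge check', [proj(c,[.5144,-.2586,.032])])
for v in (16,132,250): print(v,onz(c,316,v,.0956))
plan((.5077,-.3229,.0676),-6.8); s=ctrl.get_state(); print(s['dq'].round(3))
E
```

```text
ringW c [ 514.7 -259.6] axes [66.2 67.4]
ringT c [ 518.3 -254.2] axes [76.  94.4]
tile [ 0.5141392  -0.25797191  0.032     ] ring top [ 0.51544904 -0.25871928  0.0956    ]
tri ring [ 0.51499119 -0.25738175  0.09946645]
tip [array([ 0.5772, -0.2731,  0.085 ]), array([ 0.5752, -0.2725,  0.0893]), array([ 0.5731, -0.2718,  0.094 ])]
tile top cam edge check [array([[313.7776261 , 128.91562272]])]
16 [ 0.51874414 -0.22717014  0.0956    ]
132 [ 0.51513313 -0.25746213  0.0956    ]
250 [ 0.51093827 -0.29267493  0.0956    ]
t23.50 pos [ 0.5083 -0.3242  0.0686] jaw deg -6.8 xaxis [ 0.003 -0.001 -1.   ] q6 -0.62 open 0.149 F [ 0.5  0.4 -0.9]
shift units now-axes [ 0.02 -0.01 -0.02] target-axes [ 0.02 -0.01 -0.02] turn [-0.01  0.05 -0.16]
[-0.001 -0.    -0.001  0.001  0.001 -0.001]
```

View pics/m_ringW.png

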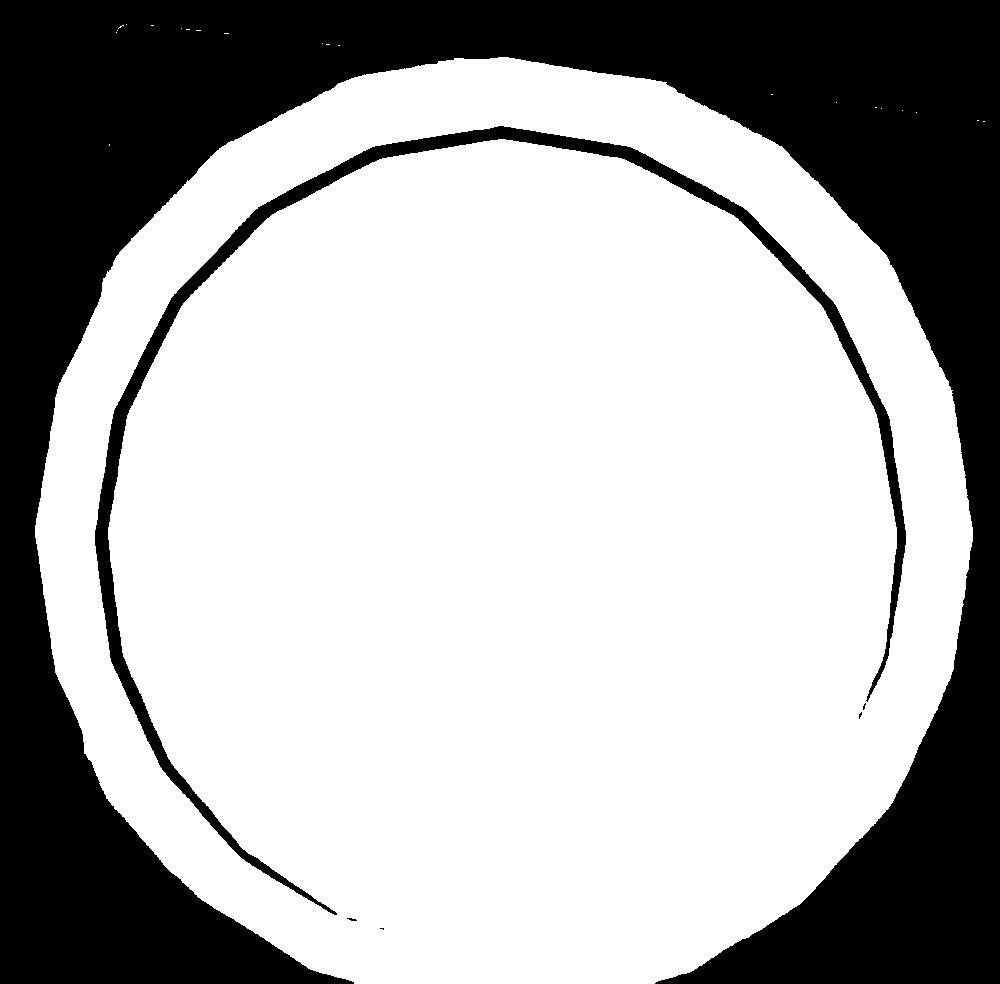

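The lens is within about 1 to 2 mm of the tile and about 1 mm above pointer height. One small settling move, then a last stability check before hand-in.

Emit:
drive_tool([
  [[0.03,0,0],[0,0,0]],
  [[0,0,0],[0,0,0]],
  [[0,0,0],[0,0,0]],
  [[0,0,0],[0,0,0]],
  [[0,0,0],[0,0,0]],
])

```text
time: 24.0
eef_pos: [0.5086, -0.3243, 0.0675]
tcp_rot: [0.529, 0.468, -0.528, 0.471]
contact_force: [-0.7, 0.2, -1.1]
opening: 0.145
```

```bash
python3 - <<'E'
from h import *
for i in range(3):
    c=cam('wrist')
    plan((.5077,-.3229,.0676),-6.8)
fit(c,(190,0,440,246),lambda h:(h[...,1]<28)&(h[...,2]>140),.0953,'ringW')
cv2.imwrite('pics/w22.png',c['img'][:,:,::-1])
print(ctrl.sign_off())
E
```

```text
t24.05 pos [ 0.5086 -0.3243  0.0675] jaw deg -6.8 xaxis [ 0.003 -0.002 -1.   ] q6 -0.62 open 0.145 F [-0.4  0.3 -0.9]
shift units now-axes [-0.   -0.02 -0.03] target-axes [-0.   -0.02 -0.03] turn [-0.    0.08 -0.2 ]
t24.10 pos [ 0.5086 -0.3243  0.0675] jaw deg -6.8 xaxis [ 0.003 -0.002 -1.   ] q6 -0.62 open 0.145 F [-1.3 -0.3 -0.6]
shift units now-axes [-0.   -0.02 -0.03] target-axes [-0.   -0.02 -0.03] turn [ 0.    0.08 -0.2 ]
t24.15 pos [ 0.5086 -0.3243  0.0675] jaw deg -6.8 xaxis [ 0.003 -0.002 -1.   ] q6 -0.62 open 0.148 F [ 0.4 -0.4 -1. ]
shift units now-axes [-0.   -0.02 -0.03] target-axes [-0.   -0.02 -0.03] turn [-0.    0.08 -0.2 ]
ringW c [ 515.1 -259.7] axes [65.9 67. ]
the job is handed in; nothing more can be done
None
```

The round tile was set down on the pedestal and released, and the job was handed in at about 24 s with the gripper holding the loupe over it. No verdict was reported, so this rests on my own measurements.

**Last checks**
- **Tile:** flat on the pedestal and let go, centred to about 1–2 mm in the wrist camera.
- **Lens position:** (0.515, -0.260) against the tile at (0.514, -0.2585), so about 1–2 mm off centre.
- **Lens height:** about 0.089 m against the pointer tip at 0.0893 m. The lens figure assumes it kept its height relative to the gripper since the grasp; the pictures show no slip.
- **Level and steadiness:** tool tilt was under 0.3° and the pose was constant to 0.1 mm over the last readings.
- **Pointer and other objects:** I saw no contact with the pointer, and the other objects looked undisturbed in the pictures. I did not measure them again at the end.

**Checks that disagreed**
- **Fingertips:** both cameras put the open fingertips about 17 mm behind the nominal tool point (TCP), not 11 mm ahead as stated. I therefore set the grasp heights from the pictures.
- **Stated dimensions:** the pointer's visible end measured about 62 mm from the pedestal axis (stated 50 mm), and the handle started about 40 mm behind the lens centre (stated 26 mm).
- **Ring height:** a rough two-camera estimate put the top of the ring about 4 mm higher than expected (0.0995 m against 0.0955 m). If that is right, the lens is still inside the 6 mm limit.
- **Top camera fits:** its automatic ring and tile fits were off by about 4–6 mm and looked poor, so I did not use them.

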